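# Get the living room ready for a film

## Task

Get the room ready for a film with the three controls on the table, in this order: tap the blue end of the grey blind control's paddle down, then press in the yellow cap of the round lamp dimmer, then press in the green button of the black recliner handset. Press each lightly with the fingertips until it is well down and stays down (there is no need to push it to its stop), and leave the red button alone. Do not pick up or shove the controls, and leave everything else on the table where it stands.

Things in the scene. Friction and masses are not known exactly. Their poses are not given: they have to be found in the camera images.
- blind: blind control: loose grey block 92 x 58 mm, 24 mm high, 0.4 kg, standing on the table, with a see-saw paddle on top. Origin: centre of its underside; x runs along its length towards the blue end; z up. May lie at any yaw
- blind_paddle (a joint): the paddle (84 x 46 mm, 6 mm thick), hinged across its middle 39 mm above the table: 0 to 0.05 rad at the start = blue end up, white end down; 0.24 = level; 0.48 rad = blue end as far down as it goes, against a hard stop. Pressed at the spot it starts to move at about 2 N, which grows to about 4 N at the stop (more if pressed nearer the hinge), and stays down when let go; down means more than 0.20 rad, so about 10 mm of push at the spot is right
- blue_end (a point): the spot to tap: a point on the top face of the paddle's blue end (the blue part is 30 mm long, 46 mm wide), 30 mm from the hinge and 12 mm from the paddle's edge. About 49 mm above the table at the start, 42 mm when level, 35 mm when fully down
- puck: lamp dimmer: loose round dark-metal puck, 84 mm across, 24 mm high, 0.35 kg, with a yellow cap on top. Origin: centre of its underside
- yellow_cap (a joint): how far the yellow cap is pressed in (m): 0 to 0.001 at the start, 0.018 fully in. Pressed straight down it starts to sink at 2.5 N, resists with 5 N at 10 mm and 7 N at 18 mm, where it meets a hard stop; let go, it stays down (at most 10 mm in). About 8 to 10 mm of push is right; down means more than 0.005
- yellow_cap_top (a point): the spot to press: centre of the top of the round yellow cap (44 mm across), 45 mm above the table when up, 27 mm when fully in
- handset: recliner handset: loose black slab 134 x 54 mm, 24 mm high, 0.35 kg, lying on the table, with a green and a red round button. Origin: centre of its underside; x runs along its length towards the green button. May lie at any yaw
- green_button (a joint): how far the green button is pressed in (m), 0 to 0.001 at the start, 0.018 fully in. Pressed straight down it starts to sink at 2.5 N, resists with 5 N at 10 mm and 7 N at 18 mm, where it meets a hard stop; let go, it stays down (at most 10 mm in). About 8 to 10 mm of push is right; down means more than 0.005
- red_button (a joint): how far the red button is pressed in (m); it must stay up (under 0.003). It gives as easily as the green one
- red_button_top (a point): centre of the top of the round red button (30 mm across), 72 mm from the green one, 45 mm above the table: leave it alone
- mug: bystander: blue mug, 80 mm across, 90 mm high, handle to its own +y; origin under its centre
- tin: bystander: black round tin with a lid, 85 mm across, 58 mm high; origin under its centre
- plant: bystander: small plant in a white pot, 76 mm across, about 98 mm high; origin under its centre
- tv_remote: bystander: black TV remote with small grey keys, 170 x 44 x 18 mm, long along its x; origin under its centre
- coasters: bystander: stack of round coasters, 92 mm across, 22 mm high; origin under its centre
- glasses_case: bystander: red glasses case, 160 x 58 x 38 mm, long along its x; origin under its centre
- green_button_top (a point): the spot to press: centre of the top of the round green button (30 mm across), 36 mm along the handset's +x from its middle; 45 mm above the table when up, 27 mm when fully in
Mind the look-alikes: they are no part of the job. What is shaped like the handset but purple or turquoise is not meant.

How it is judged:
On the way, in this order (a step that is already met when the one before it is completed fails the run):
1. the blue end of the blind control is tapped down (value of joint blind_paddle above 0.2 rad), for 0.1 s.
2. the yellow cap of the lamp dimmer is pressed in (value of joint yellow_cap above 0.005 m), for 0.1 s.
3. the green button of the handset is pressed in (value of joint green_button above 0.005 m), for 0.1 s.
At the end, for the whole second after the job is handed in: The paddle's blue end is down (joint over 0.20 rad), the yellow cap and the green button are in (each over 5 mm), the red button is up (under 3 mm); the three controls stand level, at rest and within 30 mm of where they were, and the bystanders upright within 20 mm of theirs (value of joint blind_paddle above 0.2 rad and value of joint each of yellow_cap, green_button above 0.005 m and value of joint red_button below 0.003 m and distance of each of blind, puck, handset from where it was at the start of the episode below 0.03 m and angle between each of blind, puck, handset, mug, tin, plant, tv_remote, coasters, glasses_case's own z axis and vertical below 0.1 rad and linear speed of each of blind, puck, handset below 0.02 m/s and distance of each of mug, tin, plant, tv_remote, coasters, glasses_case from where it was at the start of the episode below 0.02 m); the robot touches nothing.
It fails at once if a control is pressed out of order: the yellow cap before the blue end is down, or the green button before the yellow cap is in ((value of joint yellow_cap above 0.003 m and value of joint blind_paddle below 0.2 rad) or (value of joint green_button above 0.003 m and value of joint yellow_cap below 0.005 m)).
It fails at once if the red button is pressed (more than 3 mm) (value of joint red_button above 0.003 m).
It fails at once if a control is pushed hard (over 20 N), not touched lightly (contact force between any of the fingers, the arm and blind above 20 N or contact force between any of the fingers, the arm and puck above 20 N or contact force between any of the fingers, the arm and handset above 20 N).
It fails at once if a control is lifted over 10 mm, tipped, or shoved over 30 mm (height (world z) of any of blind, puck, handset above 0.01 m or angle between any of blind, puck, handset's own z axis and vertical above 0.25 rad or distance of any of blind, puck, handset from where it was at the start of the episode above 0.03 m).
It fails at once if a bystander is moved over 20 mm or tipped (distance of any of mug, tin, plant, tv_remote, coasters, glasses_case from where it was at the start of the episode above 0.02 m or angle between any of mug, tin, plant, tv_remote, coasters, glasses_case's own z axis and vertical above 0.25 rad).
It also fails if it takes over 48 s, if anything falls off the work surface, if the arm or the gripper's body presses on something with over 40 N, if the wrist force passes 120 N, or if a joint passes its speed limit or range.

## Robot

A 7-joint arm with a two-finger parallel gripper is mounted at the origin on the work surface. World frame = base frame: x ahead of the robot, y to its left, z up, the work surface at z = 0. Lengths are in m, angles in rad, forces in N, time in s.
With the tool pointing down it reaches from about 0.425 to 1.025 m from the base axis. Payload 9.4 kg.
Tool frame: the origin (TCP) lies midway between the tips of the shut fingers; the grasp point (between the pads) lies 19 mm behind it (robot.grip_depth is the distance from the TCP to the grasp point, in m); z points along the fingers, y is the direction in which the jaws open and shut (so a half turn about z gives the same grasp; the last joint's range is limited). The gripper opens to 85 mm and grips with 20 to 120 N. Pads are 22 mm wide; open, the fingers measure 114 mm over their backs; the gripper's body (76 mm by 85 mm) begins 54 mm behind the grasp point. The pads swing forward as they close: fully open they stand 13 mm farther back than shut.
Start: joints at [1.146, 0.599, -0.003, 1.599, 0.002, 0.943, -0.08], TCP at [0.247, -0.682, 0.197] pointing down, gripper open.
Joint ranges: [-2.57, 2.57], [-0.35, 1.97], [-1.29, 1.29], [0.11, 2.56], [-1.05, 4.19], [0.11, 1.86], [-2.63, 2.63]. Speed limits (rad/s): [2.22, 2.22, 3.01, 3.01, 3.14, 3.14, 3.14].

## Interface

Orientations are given as a rotation vector (axis times angle).
In Python, from rig import robot, eyes gives the robot as it stands.
- The arm moves only by the shell command python3 -m crank 'ROWS' [FORCE]. ROWS is JSON, a list of rows, each an object of numbers: "jaw": the finger opening in cm, from 0 to 8.54; "tx", "ty", "tz": the shift along the tool's x, y, z in cm; "rx", "ry", "rz": the turn, a rotation vector about the tool's x, y, z in rad. In form: [{"jaw": .., "tx": .., "ty": .., "tz": .., "rx": .., "ry": .., "rz": ..}, ...]. A call has exactly 5 rows; each row shifts and turns the commanded pose from where the row before left it, along the tool's axes as they then stand; what a row does not reach is not made up. A row lasts 1/12 s, in which the tool goes at most 41.7 mm and 7.16 degrees, less where a joint would pass 70% of its speed; a pose out of reach is approached as far as the arm can. A call with a gripper value outside its range is refused whole. The fingers move at their own pace and stop on an object; FORCE is the grip in N (left out, the last holds). Time passes only in rows, so rows that do not move let the fingers close, or fill a call up. It gives the time, the measured TCP pose, the force and the opening at its end, in the units of the state.
- robot.state(): the state, without advancing time (a new reading comes with each control period).
- eyes.read_camera(name): name is "scene" or "top" or "wrist"; returns the picture (384x512x3 uint8, red, green, blue); there is no depth.
- eyes.camera_info(name): a dict with "fx", "fy", "cx", "cy" (pixels), "eye" and "orientation" of the camera in the world; the wrist camera has in their place "mount" (4x4, takes a point from camera to tool coordinates, whose origin is the TCP and whose axes are the flange's). Camera axes: x right, y down, z forward; pixel columns grow to the right and rows downward; lengths in m; the calibration is good to about 2 mm. A picture is of the moment at which its call begins: read the wrist's pose just before it. camera_info takes no time and is no camera call.
- robot.hand_in(): hands the job in, once; it reports no verdict.
The state is a dict: "time_s": time; "joints": joint angles; "joint_vel": joint speeds; "joint_torque": joint torques, N m; "eef_pos": TCP position; "ee_rot": TCP orientation; "contact_force": force on the tool from outside, world axes, zero at the start; "wrist_torque": the same for the moment, N m; "grip_width": finger opening in m.
Only numpy, scipy, OpenCV 4.12 (cv2) and the standard library are available. Lean on these libraries where they do the work, as an engineer would, in place of code of your own. Each camera call takes 0.05 s, during which the arm holds its last target.

## Working session

There is one attempt and no reset: what is moved stays moved. The work goes in short steps, Python scripts to look and compute and a shell command to move; the robot and the scene stay as the last step left them, time stands still between calls to the robot, and variables do not carry over. Pictures are saved under pics/ and viewed, and the job is handed in when it is done.

```bash
ls; mkdir -p pics; python3 - <<'E'
from rig import robot, eyes
import cv2
print(robot.state())
for n in ("scene","top"):
    im=eyes.read_camera(n); cv2.imwrite(f"pics/{n}0.png",im[:,:,::-1])
    print(n,eyes.camera_info(n))
print(eyes.camera_info("wrist"))
E
```

```text
pics
{'time_s': 0.0, 'joints': array([ 1.14629576,  0.60010969, -0.00256129,  1.60010363,  0.00178603,
        0.9428756 , -0.07976945]), 'joint_vel': array([ 0.00014162,  0.00035211, -0.00114061, -0.00049707, -0.00063446,
       -0.00011859, -0.00076798]), 'joint_torque': array([-1.35642855e-03, -7.76455379e+01,  1.56450089e+00, -2.58008176e+01,
        1.23832701e-02,  8.98491300e-03, -1.09282610e-05]), 'eef_pos': array([ 0.24692855, -0.681122  ,  0.19633724]), 'ee_rot': array([-3.09275827e+00, -5.43472067e-01,  5.84719880e-04]), 'contact_force': array([ 0.05585895, -0.14637745, -0.69551583]), 'wrist_torque': array([ 0.02058111, -0.05007645, -0.02481529]), 'grip_width': 0.08562104765833237}
scene {'fx': 369.57986159703034, 'fy': 369.57986159703034, 'cx': 253.70330343751613, 'cy': 189.9178710410316, 'eye': array([1.15935724, 0.45355466, 0.75102154]), 'orientation': array([-1.18450553, -2.26314896,  1.0457788 ])}
top {'fx': 376.3720423963743, 'fy': 376.3720423963743, 'cx': 259.97710447030875, 'cy': 194.27943336798103, 'eye': array([ 0.34117357, -0.00432817,  1.36453125]), 'orientation': array([-2.16464552,  2.15118369, -0.1542463 ])}
{'fx': 280.76674375977694, 'fy': 280.76674375977694, 'cx': 254.62555164823073, 'cy': 190.3688790306898, 'mount': array([[-1.10051189e-03, -9.65194707e-01, -2.61530048e-01,
         6.50814602e-02],
       [ 9.99998692e-01, -7.52153502e-04, -1.43209500e-03,
        -1.87166437e-04],
       [ 1.18553977e-03, -2.61531281e-01,  9.65194272e-01,
        -1.77014410e-01],
       [ 0.00000000e+00,  0.00000000e+00,  0.00000000e+00,
         1.00000000e+00]])}
```

View pics/scene0.png

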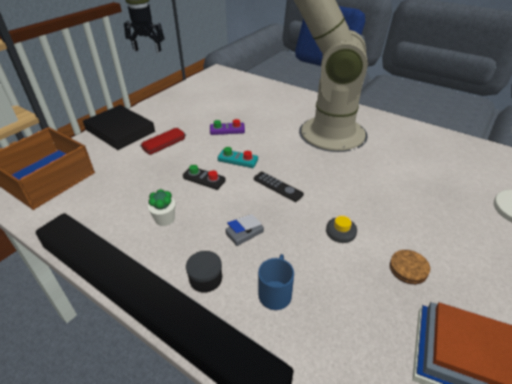

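View pics/top0.png

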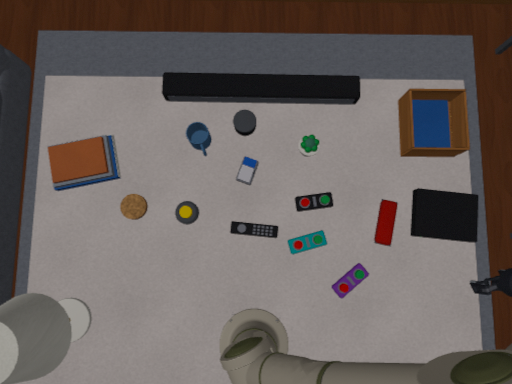

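The scene picture shows three handset shapes: black at about (204,177), turquoise at (238,157) and purple at (227,128). In the top picture they are at (314,202), (307,242) and (350,281). The black one fits the description, with green at top (324,200). The blind is at top (247,170) with its blue end at (250,162), and the puck's yellow cap is at top (186,212). Next I triangulate from both views and make enlarged crops.

```bash
cat > h.py <<'E'
import numpy as np, cv2
from scipy.spatial.transform import Rotation as R
from rig import robot, eyes
def cam(n,st=None):
    i=eyes.camera_info(n)
    K=np.array([[i['fx'],0,i['cx']],[0,i['fy'],i['cy']],[0,0,1]])
    if n!='wrist': return K,R.from_rotvec(i['orientation']).as_matrix(),np.array(i['eye'])
    T=np.eye(4);T[:3,:3]=R.from_rotvec(st['ee_rot']).as_matrix();T[:3,3]=st['eef_pos']
    T=T@np.array(i['mount']); return K,T[:3,:3],T[:3,3]
def ray(c,p):
    d=c[1]@np.linalg.solve(c[0],[p[0],p[1],1.]); return c[2],d/np.linalg.norm(d)
def plane(c,p,z):
    o,d=ray(c,p); return o+d*(z-o[2])/d[2]
def tri(*cp):
    A=np.zeros((3,3));b=np.zeros(3)
    rs=[ray(c,p) for c,p in cp]
    for o,d in rs:
        P=np.eye(3)-np.outer(d,d);A+=P;b+=P@o
    x=np.linalg.solve(A,b)
    return x,max(np.linalg.norm((np.eye(3)-np.outer(d,d))@(x-o)) for o,d in rs)
RNG={'blue':((105,100,60),(130,255,255)),'yellow':((20,150,90),(35,255,255)),'green':((50,90,50),(80,255,255)),
 'red':((172,120,70),(180,255,255)),'red2':((0,150,70),(6,255,255))}
def blobs(im,col,roi=None,amin=15):
    h=cv2.cvtColor(im,cv2.COLOR_RGB2HSV); m=cv2.inRange(h,*[np.array(v) for v in RNG[col]])
    if col=='red': m|=cv2.inRange(h,*[np.array(v) for v in RNG['red2']])
    if roi is not None:
        k=np.zeros_like(m);x0,y0,x1,y1=roi;k[y0:y1,x0:x1]=1;m=m*k
    n,l,s,c=cv2.connectedComponentsWithStats(m)
    return [(c[i].round(1),s[i].tolist()) for i in range(1,n) if s[i,4]>=amin],l
E
python3 - <<'E'
from h import *
T=cv2.imread('pics/top0.png')[:,:,::-1].copy();S=cv2.imread('pics/scene0.png')[:,:,::-1].copy()
rois={'blue':((235,150,262,188),(222,212,268,248)),'yellow':((172,198,202,226),(322,208,362,246)),'green':((292,190,336,214),(180,160,228,190)),'red':((292,190,336,214),(180,160,228,190))}
cT,cS=cam('top'),cam('scene')
for k,(a,b) in rois.items():
    bt,_=blobs(T,k,a);bs,_=blobs(S,k,b)
    print(k,bt,bs)
    if bt and bs:
        f=lambda B:max(B,key=lambda q:q[1][4])[0]
        print('  ',tri((cT,f(bt)),(cS,f(bs))),plane(cT,f(bt),.045),plane(cS,f(bs),.045))
cr=lambda im,x,y:cv2.resize(im[y-25:y+25,x-33:x+33],(396,300),interpolation=cv2.INTER_CUBIC)
o=np.vstack([np.hstack([cr(T,314,202),cr(S,204,177)]),np.hstack([cr(T,247,170),cr(S,244,230)])])
cv2.imwrite('pics/crop0.png',o[:,:,::-1])
E
```

```text
blue [(array([249.4, 162. ]), [243, 157, 14, 11, 101])] [(array([236. , 226.2]), [228, 220, 17, 13, 136])]
   (array([0.63328395, 0.02097581, 0.04211955]), np.float64(0.0003373894881276457)) [0.63283843 0.02064097 0.045     ] [0.63526491 0.02303473 0.045     ]
yellow [(array([185. , 211.5]), [179, 206, 13, 12, 131])] [(array([342.6, 223.5]), [335, 216, 17, 16, 220])]
   (array([0.45517109, 0.24657612, 0.03269477]), np.float64(0.0006463958671410412)) [0.45386564 0.2448533  0.045     ] [0.46757638 0.24957243 0.045     ]
green [(array([324.9, 199.2]), [321, 195, 9, 9, 67])] [(array([193.4, 169.1]), [189, 165, 10, 9, 72])]
   (array([ 0.50197169, -0.24963345,  0.03218277]), np.float64(0.0004134483642474869)) [ 0.50067863 -0.2476073   0.045     ] [ 0.51353177 -0.23669518  0.045     ]
red [(array([304.9, 201.9]), [301, 198, 9, 9, 65])] [(array([212.5, 175. ]), [208, 171, 10, 10, 68])]
   (array([ 0.49185569, -0.17810911,  0.03337024]), np.float64(8.671057595563062e-05)) [ 0.49059032 -0.17666156  0.045     ] [ 0.50263718 -0.16779178  0.045     ]
```

View pics/crop0.png

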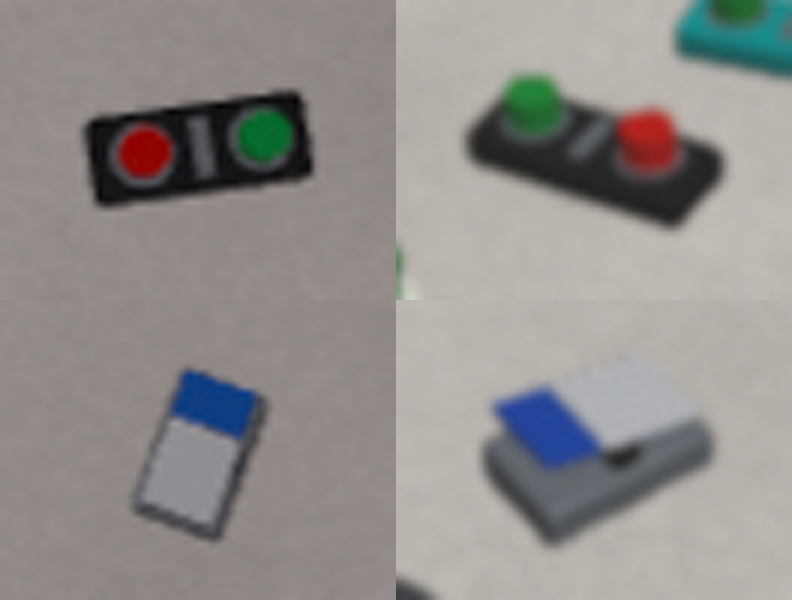

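The crops confirm the black slab with green and red buttons (green toward −y), and the grey block with its blue end toward +x. Triangulated green–red spacing is 72 mm, as given. The heights come out low because the blobs include side faces, so I'll re-measure with the wrist camera.

```bash
cat >> h.py <<'E'
def go(target):
    s=robot.state();M=R.from_rotvec(s['ee_rot']).as_matrix()
    d=np.array(target)-s['eef_pos']
    print('tcp',s['eef_pos'].round(4),'tool d cm',(M.T@d*100).round(2),'xaxis',M[:,0].round(3),'yaxis',M[:,1].round(3),'z',M[:,2].round(3),'t',round(s['time_s'],2),'F',s['contact_force'].round(2))
E
python3 -c "
from h import *
go([.60,.0,.2])"
```

```text
tcp [ 0.2469 -0.6812  0.1964] tool d cm [ 56.41 -52.    -0.3 ] xaxis [ 0.94   0.341 -0.   ] yaxis [ 0.341 -0.94  -0.001] z [-0.001  0.001 -1.   ] t 0.1 F [ 0.3  -0.33 -0.38]
```

```bash
python3 -m crank '[{"jaw":0,"tx":2.8,"ty":-2.6,"tz":0},{"jaw":0,"tx":2.8,"ty":-2.6,"tz":0},{"jaw":0,"tx":2.8,"ty":-2.6,"tz":0},{"jaw":0,"tx":2.8,"ty":-2.6,"tz":0},{"jaw":0,"tx":2.8,"ty":-2.6,"tz":0}]' 20
python3 -m crank '[{"jaw":0,"tx":2.8,"ty":-2.6,"tz":0},{"jaw":0,"tx":2.8,"ty":-2.6,"tz":0},{"jaw":0,"tx":2.8,"ty":-2.6,"tz":0},{"jaw":0,"tx":2.8,"ty":-2.6,"tz":0},{"jaw":0,"tx":2.8,"ty":-2.6,"tz":0}]'
python3 - <<'E'
from h import *
go([.6,0,.2])
s=robot.state();im=eyes.read_camera('wrist');cv2.imwrite('pics/w1.png',im[:,:,::-1])
np.save('w1.npy',np.r_[s['eef_pos'],s['ee_rot']])
E
```

```text
tcp [ 0.2469 -0.6812  0.1964] tool d cm [ 56.41 -52.    -0.3 ] xaxis [ 0.94   0.341 -0.   ] yaxis [ 0.341 -0.94  -0.001] z [-0.001  0.001 -1.   ] t 0.1 F [ 0.3  -0.33 -0.38]invalid input at $[0]: expected keys jaw, tx, ty, tz, rx, ry, rz
invalid input at $[0]: expected keys jaw, tx, ty, tz, rx, ry, rz
```

View pics/w1.png

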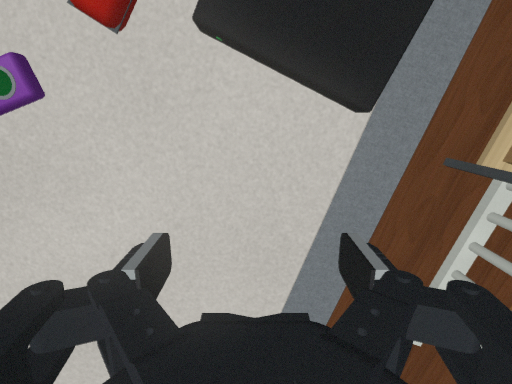

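The rows were refused because every key is required, so the arm hasn't moved. The wrist view still shows the start area. I'll repeat with all keys.

```bash
python3 -m crank '[{"jaw":0,"tx":2.8,"ty":-2.6,"tz":0,"rx":0,"ry":0,"rz":0},{"jaw":0,"tx":2.8,"ty":-2.6,"tz":0,"rx":0,"ry":0,"rz":0},{"jaw":0,"tx":2.8,"ty":-2.6,"tz":0,"rx":0,"ry":0,"rz":0},{"jaw":0,"tx":2.8,"ty":-2.6,"tz":0,"rx":0,"ry":0,"rz":0},{"jaw":0,"tx":2.8,"ty":-2.6,"tz":0,"rx":0,"ry":0,"rz":0}]' 20
python3 -m crank '[{"jaw":0,"tx":2.8,"ty":-2.6,"tz":0,"rx":0,"ry":0,"rz":0},{"jaw":0,"tx":2.8,"ty":-2.6,"tz":0,"rx":0,"ry":0,"rz":0},{"jaw":0,"tx":2.8,"ty":-2.6,"tz":0,"rx":0,"ry":0,"rz":0},{"jaw":0,"tx":2.8,"ty":-2.6,"tz":0,"rx":0,"ry":0,"rz":0},{"jaw":0,"tx":0,"ty":0,"tz":0,"rx":0,"ry":0,"rz":0}]'
python3 - <<'E'
from h import *
go([.56,0,.2])
s=robot.state();im=eyes.read_camera('wrist');cv2.imwrite('pics/w2.png',im[:,:,::-1])
np.save('w2.npy',np.r_[s['eef_pos'],s['ee_rot']])
E
```

```text
time_s: 0.57
eef_pos: [0.3348, -0.5099, 0.1969]
ee_rot: [-3.094, -0.543, 0.0]
contact_force: [0.9, -0.3, 1.2]
grip_width: 0.0256
time_s: 0.98
eef_pos: [0.4084, -0.3682, 0.1971]
ee_rot: [-3.089, -0.557, -0.003]
contact_force: [0.2, -0.5, -0.2]
grip_width: -0.0001
tcp [ 0.4084 -0.3682  0.1971] tool d cm [ 27.08 -29.2   -0.14] xaxis [0.937 0.35  0.002] yaxis [ 0.35  -0.937 -0.003] z [ 0.001  0.003 -1.   ] t 0.98 F [ 0.22 -0.48 -0.16]
```

View pics/w2.png

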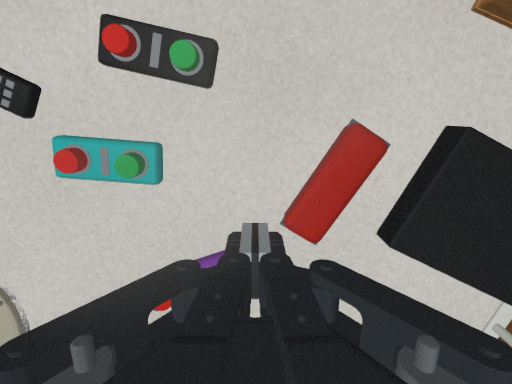

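The wrist view shows the black handset at (158,50) with green at (185,55), and the turquoise one at (107,160). I go on to the blind.

```bash
python3 -m crank '[{"jaw":0,"tx":2.5,"ty":-2.8,"tz":0,"rx":0,"ry":0,"rz":0},{"jaw":0,"tx":2.5,"ty":-2.8,"tz":0,"rx":0,"ry":0,"rz":0},{"jaw":0,"tx":2.5,"ty":-2.8,"tz":0,"rx":0,"ry":0,"rz":0},{"jaw":0,"tx":2.5,"ty":-2.8,"tz":0,"rx":0,"ry":0,"rz":0},{"jaw":0,"tx":2.5,"ty":-2.8,"tz":0,"rx":0,"ry":0,"rz":0}]'
python3 -m crank '[{"jaw":0,"tx":2.5,"ty":-2.8,"tz":0,"rx":0,"ry":0,"rz":0},{"jaw":0,"tx":2.5,"ty":-2.8,"tz":0,"rx":0,"ry":0,"rz":0},{"jaw":0,"tx":2.5,"ty":-2.8,"tz":0,"rx":0,"ry":0,"rz":0},{"jaw":0,"tx":2.5,"ty":-2.8,"tz":0,"rx":0,"ry":0,"rz":0},{"jaw":0,"tx":0,"ty":0,"tz":0,"rx":0,"ry":0,"rz":0}]'
python3 - <<'E'
from h import *
go([.56,0,.2])
s=robot.state();im=eyes.read_camera('wrist');cv2.imwrite('pics/w3.png',im[:,:,::-1])
np.save('w3.npy',np.r_[s['eef_pos'],s['ee_rot']])
E
```

```text
time_s: 1.45
eef_pos: [0.4741, -0.2011, 0.1972]
ee_rot: [3.094, 0.541, -0.0]
contact_force: [-0.0, 0.3, 0.9]
grip_width: 0.0
time_s: 1.87
eef_pos: [0.5329, -0.0551, 0.1972]
ee_rot: [-3.089, -0.555, -0.004]
contact_force: [0.4, -0.8, -0.3]
grip_width: -0.0003
tcp [ 0.5329 -0.0551  0.1972] tool d cm [ 4.46 -4.22 -0.26] xaxis [0.937 0.348 0.003] yaxis [ 0.348 -0.937 -0.002] z [ 0.002  0.003 -1.   ] t 1.87 F [ 0.37 -0.85 -0.3 ]
```

View pics/w3.png

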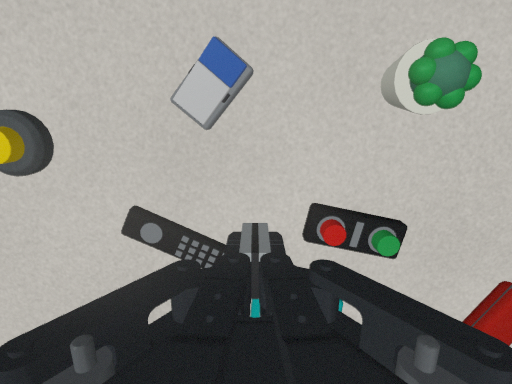

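The blind is at (212,83) with its blue end at (222,61). The black handset is at (355,231) with green at (385,242), and the yellow cap is cut off at the left edge. I measure from these views.

```bash
python3 - <<'E'
from h import *
def wc(n):
    v=np.load(n+'.npy');return cam('wrist',{'eef_pos':v[:3],'ee_rot':v[3:]}),cv2.imread(f'pics/{n}.png')[:,:,::-1].copy()
c2,w2=wc('w2');c3,w3=wc('w3');cT,cS=cam('top'),cam('scene')
B,l=blobs(w3,'blue',(160,20,270,140));print(B)
i=max(range(1,l.max()+1),key=lambda i:(l==i).sum())
cn=cv2.findContours((l==i).astype('uint8'),0,2)[0][0]
rect=cv2.minAreaRect(cn);box=cv2.boxPoints(rect);print(rect)
C=B[0][0]
print('blue',tri((c3,C),(cT,(249.4,162.0))),tri((c3,C),(cS,(236,226.2))))
for z in(.045,.049): print(z,plane(c3,C,z),plane(cT,(249.4,162),z))
P=[plane(c3,b,.049) for b in box];print(np.round(P,4),[np.linalg.norm(P[k]-P[k-1]).round(4) for k in range(4)])
for col in('green','red'):
    print(col,blobs(w2,col,(95,10,225,90),60)[0],blobs(w3,col,(300,200,410,262),60)[0])
E
```

```text
[(array([222.2,  61.9]), [199, 37, 48, 51, 1244])]
((221.91151428222656, 61.67257308959961), (46.28347396850586, 28.22162628173828), 41.18592834472656)
blue (array([0.63336103, 0.02073523, 0.04301724]), np.float64(9.980667116105712e-05)) (array([0.63336617, 0.0211293 , 0.04219133]), np.float64(0.0002675814349624722))
0.045 [0.63320435 0.02047393 0.045     ] [0.63283843 0.02064097 0.045     ]
0.049 [0.63272195 0.0198269  0.049     ] [0.63195428 0.02056528 0.049     ]
[[ 0.6273  0.0483  0.049 ]
 [ 0.6535  0.0361  0.049 ]
 [ 0.6384 -0.0082  0.049 ]
 [ 0.6112  0.0035  0.049 ]] [np.float64(0.0476), np.float64(0.029), np.float64(0.0468), np.float64(0.0296)]
green [(array([183.7,  54.9]), [169, 39, 31, 32, 727])] [(array([385.5, 242.9]), [371, 230, 30, 27, 568])]
red [(array([118.3,  39.8]), [101, 23, 35, 34, 855])] [(array([332.8, 232.5]), [320, 219, 27, 27, 527])]
```

```bash
python3 -m crank '[{"jaw":0,"tx":1.5,"ty":-1,"tz":0,"rx":0,"ry":0,"rz":0.12},{"jaw":0,"tx":1.5,"ty":-1,"tz":0,"rx":0,"ry":0,"rz":0.12},{"jaw":0,"tx":1.5,"ty":-1,"tz":0,"rx":0,"ry":0,"rz":0.12},{"jaw":0,"tx":1.5,"ty":-1,"tz":0,"rx":0,"ry":0,"rz":0.12},{"jaw":0,"tx":1.5,"ty":-1,"tz":0,"rx":0,"ry":0,"rz":0.12}]'
python3 - <<'E'
from h import *
go([.636,0.019,.075])
E
```

```text
time_s: 2.33
eef_pos: [0.5984, -0.0066, 0.1971]
ee_rot: [3.114, -0.407, -0.001]
contact_force: [-0.5, 0.6, -0.1]
grip_width: -0.0
tcp [ 0.5984 -0.0066  0.1971] tool d cm [ 2.98 -3.45 12.21] xaxis [ 0.966 -0.257 -0.   ] yaxis [-0.257 -0.966  0.001] z [-0.001 -0.001 -1.   ] t 2.33 F [-0.51  0.58 -0.09]
```

```bash
python3 -m crank '[{"jaw":0,"tx":0.6,"ty":-0.7,"tz":1.6,"rx":0,"ry":0,"rz":0.05},{"jaw":0,"tx":0.6,"ty":-0.7,"tz":1.6,"rx":0,"ry":0,"rz":0},{"jaw":0,"tx":0.6,"ty":-0.7,"tz":1.6,"rx":0,"ry":0,"rz":0},{"jaw":0,"tx":0.6,"ty":-0.7,"tz":1.6,"rx":0,"ry":0,"rz":0},{"jaw":0,"tx":0.3,"ty":-0.4,"tz":1.6,"rx":0,"ry":0,"rz":0}]'
python3 -m crank '[{"jaw":0,"tx":0,"ty":0,"tz":0,"rx":0,"ry":0,"rz":0},{"jaw":0,"tx":0,"ty":0,"tz":0,"rx":0,"ry":0,"rz":0},{"jaw":0,"tx":0,"ty":0,"tz":0,"rx":0,"ry":0,"rz":0},{"jaw":0,"tx":0,"ty":0,"tz":0,"rx":0,"ry":0,"rz":0},{"jaw":0,"tx":0,"ty":0,"tz":0,"rx":0,"ry":0,"rz":0}]'
python3 - <<'E'
from h import *
go([.636,0.019,.075])
s=robot.state();im=eyes.read_camera('wrist');cv2.imwrite('pics/w4.png',im[:,:,::-1])
B,_=blobs(im,'blue',(150,60,380,300));print(B)
c=cam('wrist',s)
for b in B: print(tri((c,b[0]),(cam('top'),(249.4,162.0))),plane(c,b[0],.047))
E
```

```text
time_s: 2.75
eef_pos: [0.634, 0.0159, 0.1162]
ee_rot: [3.105, -0.475, 0.001]
contact_force: [0.1, 0.6, 0.0]
grip_width: -0.0002
time_s: 3.17
eef_pos: [0.6334, 0.017, 0.1183]
ee_rot: [-3.105, 0.474, -0.002]
contact_force: [-0.1, -0.7, 0.4]
grip_width: -0.0001
tcp [0.6334 0.017  0.1183] tool d cm [ 0.18 -0.27  4.33] xaxis [ 0.954 -0.298  0.001] yaxis [-0.298 -0.954 -0.   ] z [ 0.001 -0.    -1.   ] t 3.17 F [-0.07 -0.68  0.36]
[(array([251.3, 188.8]), [227, 174, 51, 31, 1474])]
(array([0.63296119, 0.0204556 , 0.04429494]), np.float64(0.00020115493068397836)) [0.63360392 0.02000839 0.047     ]
```

View pics/w4.png

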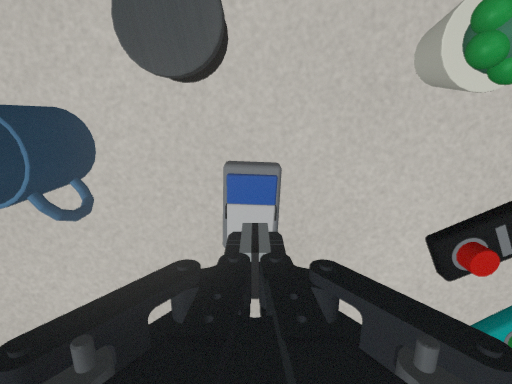

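The wrist view shows the blue end at (251,189), aligned with the tool axes and clear of the mug, tin and plant. The measurements agree on (0.633, 0.020), so I descend to just above it.

```bash
python3 -m crank '[{"jaw":0,"tx":0.2,"ty":-0.2,"tz":2,"rx":0,"ry":0,"rz":0},{"jaw":0,"tx":0,"ty":0,"tz":2,"rx":0,"ry":0,"rz":0},{"jaw":0,"tx":0,"ty":0,"tz":1.5,"rx":0,"ry":0,"rz":0},{"jaw":0,"tx":0,"ty":0,"tz":0.6,"rx":0,"ry":0,"rz":0},{"jaw":0,"tx":0,"ty":0,"tz":0,"rx":0,"ry":0,"rz":0}]'
python3 -m crank '[{"jaw":0,"tx":0,"ty":0,"tz":0.3,"rx":0,"ry":0,"rz":0},{"jaw":0,"tx":0,"ty":0,"tz":0.2,"rx":0,"ry":0,"rz":0},{"jaw":0,"tx":0,"ty":0,"tz":0.2,"rx":0,"ry":0,"rz":0},{"jaw":0,"tx":0,"ty":0,"tz":0.1,"rx":0,"ry":0,"rz":0},{"jaw":0,"tx":0,"ty":0,"tz":0,"rx":0,"ry":0,"rz":0}]'
python3 -c "
from h import *
go([.636,0.019,.039])"
```

```text
time_s: 3.63
eef_pos: [0.6349, 0.0189, 0.0553]
ee_rot: [3.105, -0.473, -0.003]
contact_force: [0.2, 0.3, 0.2]
grip_width: -0.0001
time_s: 4.05
eef_pos: [0.6357, 0.0191, 0.0484]
ee_rot: [-3.106, 0.473, -0.001]
contact_force: [-0.0, -0.1, 0.1]
grip_width: -0.0001
tcp [0.6357 0.0191 0.0484] tool d cm [ 0.03 -0.    0.94] xaxis [ 0.955 -0.298  0.   ] yaxis [-0.298 -0.955 -0.   ] z [ 0.  0. -1.] t 4.05 F [-0.03 -0.09  0.08]
```

```bash
python3 -m crank '[{"jaw":0,"tx":0,"ty":0,"tz":0.2,"rx":0,"ry":0,"rz":0},{"jaw":0,"tx":0,"ty":0,"tz":0.2,"rx":0,"ry":0,"rz":0},{"jaw":0,"tx":0,"ty":0,"tz":0.2,"rx":0,"ry":0,"rz":0},{"jaw":0,"tx":0,"ty":0,"tz":0.1,"rx":0,"ry":0,"rz":0},{"jaw":0,"tx":0,"ty":0,"tz":0,"rx":0,"ry":0,"rz":0}]'

```

```text
time_s: 4.47
eef_pos: [0.6354, 0.0191, 0.0408]
ee_rot: [3.106, -0.473, -0.001]
contact_force: [-0.4, 0.3, -0.1]
grip_width: -0.0003
```

```bash
python3 -m crank '[{"jaw":0,"tx":0,"ty":0,"tz":0.1,"rx":0,"ry":0,"rz":0},{"jaw":0,"tx":0,"ty":0,"tz":0.1,"rx":0,"ry":0,"rz":0},{"jaw":0,"tx":0,"ty":0,"tz":0,"rx":0,"ry":0,"rz":0},{"jaw":0,"tx":0,"ty":0,"tz":0,"rx":0,"ry":0,"rz":0},{"jaw":0,"tx":0,"ty":0,"tz":0,"rx":0,"ry":0,"rz":0}]'
python3 - <<'E'
from h import *
go([.636,0.019,.036])
im=eyes.read_camera('wrist');sc=eyes.read_camera('scene')
o=np.hstack([cv2.resize(im[120:270,170:340],(400,353)),cv2.resize(sc[195:255,210:278],(400,353),interpolation=cv2.INTER_CUBIC)])
cv2.imwrite('pics/p1.png',o[:,:,::-1])
E
```

```text
time_s: 4.88
eef_pos: [0.6357, 0.019, 0.0392]
ee_rot: [3.106, -0.473, 0.0]
contact_force: [-0.6, 0.5, 0.9]
grip_width: 0.0001
tcp [0.6357 0.019  0.0392] tool d cm [ 0.03 -0.01  0.32] xaxis [ 0.955 -0.298  0.   ] yaxis [-0.298 -0.955  0.   ] z [ 0. -0. -1.] t 4.88 F [-0.57  0.48  0.94]
```

View pics/p1.png

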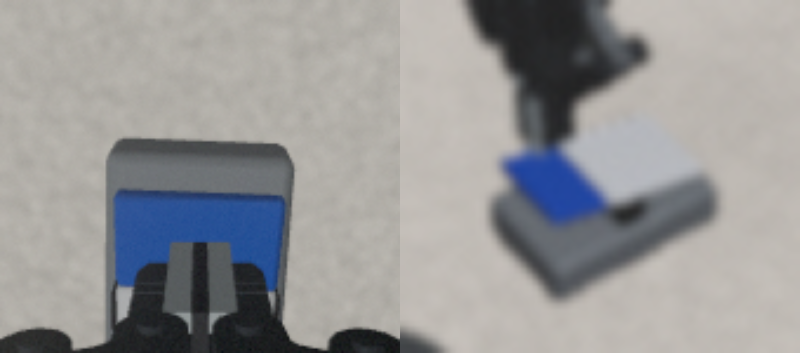

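```bash
python3 - <<'E'
from h import *
s=robot.state()
def proj(c,X):
    p=c[0]@(c[1].T@(np.array(X)-c[2]));return (p[:2]/p[2]).round(1)
X=s['eef_pos']
for n in('scene','top'): print(n,proj(cam(n),X),proj(cam(n),X+[0,0,.01]))
c=cam('wrist',s);print('wrist',proj(c,X))
sc=eyes.read_camera('scene');im=eyes.read_camera('wrist');t=eyes.read_camera('top')
def mk(img,p,x0,y0,w,h,f):
    o=cv2.resize(img[y0:y0+h,x0:x0+w],None,fx=f,fy=f,interpolation=cv2.INTER_CUBIC)
    q=tuple(((np.array(p)-[x0,y0]+.5)*f).astype(int));cv2.drawMarker(o,q,(255,0,255),0,12,1);return o
o=np.hstack([mk(sc,proj(cam('scene'),X),210,190,64,64,6),mk(im,proj(c,X),220,150,64,64,6)])
cv2.imwrite('pics/p2.png',o[:,:,::-1])
B,_=blobs(sc,'blue',(222,205,268,248));print(B)
E
```

```text
scene [234.8 227.2] [234.6 224.6]
top [249.9 161.6] [249.8 161. ]
wrist [254.4 215. ]
[(array([235.9, 226.2]), [228, 220, 17, 13, 137])]
```

View pics/p2.png

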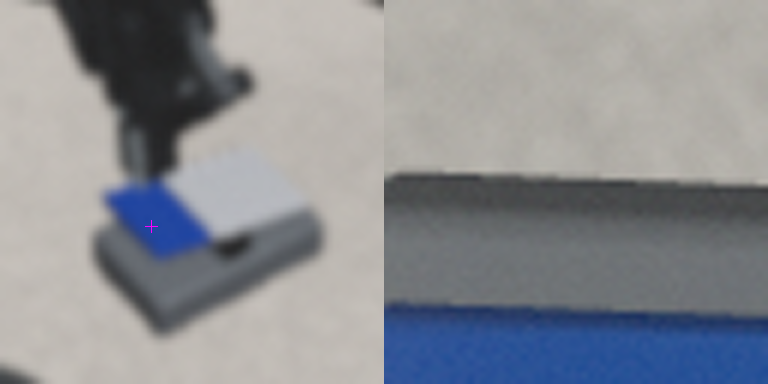

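```bash
python3 - <<'E'
from h import *
i=eyes.camera_info('wrist');M=np.linalg.inv(i['mount'])
for dx in(0,.011):
  for dz in(0,.01,.019,.03):
    p=M@[dx,0,-dz,1]; print(dx,dz,i['fx']*p[0]/p[2]+i['cx'],i['fy']*p[1]/p[2]+i['cy'])
s=robot.state();c=cam('scene');X=s['eef_pos']
for dz in(0,.01,.02,.03,.04):
    p=c[0]@(c[1].T@(X+[0,0,dz]-c[2]));print(dz,p[:2]/p[2])
im=eyes.read_camera('wrist');cv2.imwrite('pics/p3.png',cv2.resize(im[150:300,155:355],None,fx=4,fy=4,interpolation=cv2.INTER_CUBIC)[:,:,::-1])
E
```

```text
0 0 254.3524353468601 214.97231348320395
0 0.01 254.33020426619547 220.43240903636092
0 0.019 254.30803268894252 225.87789017115185
0 0.03 254.27764349010312 233.34167170970957
0.011 0 254.32982663283926 199.24622150805274
0.011 0.01 254.30598591805108 203.93065158011893
0.011 0.019 254.28216888506753 208.6104284461623
0.011 0.03 254.2494590678887 215.03753655117023
0 [234.80126881 227.18849079]
0.01 [234.64307326 224.55338786]
0.02 [234.48274327 221.88273087]
0.03 [234.32023534 219.17579535]
0.04 [234.15550478 216.43183703]
```

View pics/p3.png

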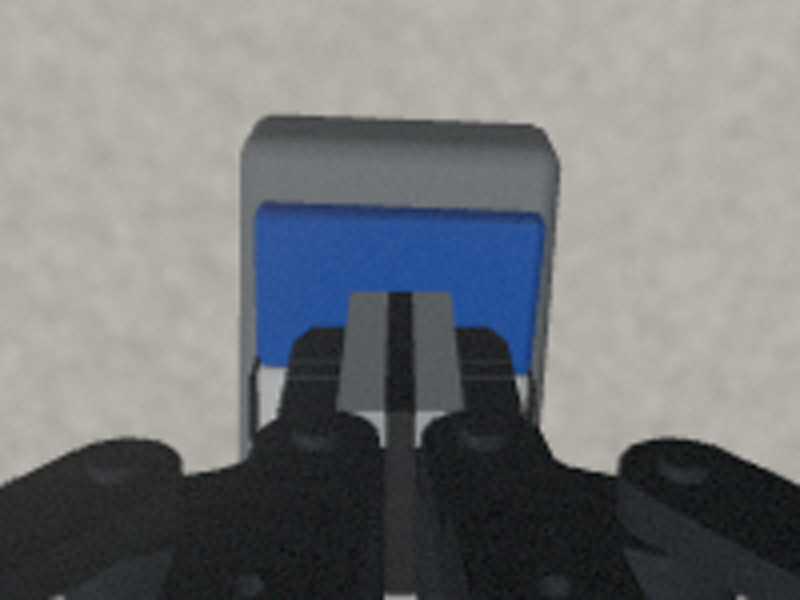

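The scene picture shows the paddle unmoved: the blue blob is still at (236,226) with 137 px, and there is no force. The visible fingertips are at scene row 220, where the reported TCP projects to 227. So the tips stand some 20–30 mm above the reported TCP, and I keep descending in small steps, watching force and the blue blob.

```bash
cat > chk.py <<'E'
from h import *
import sys
s=[robot.state()]
sc=eyes.read_camera('scene');im=eyes.read_camera('wrist');s.append(robot.state())
print('z',s[-1]['eef_pos'].round(4),'F',[x['contact_force'].round(1).tolist() for x in s],'M',s[-1]['wrist_torque'].round(2),'t',round(s[-1]['time_s'],2))
print('blue',blobs(sc,'blue',(222,205,268,250))[0],'yel',[ (b[0],b[1][4]) for b in blobs(sc,'yellow',(322,208,362,246))[0]],'green',[(b[0],b[1][4]) for b in blobs(sc,'green',(180,160,228,190))[0]])
if len(sys.argv)>1:
    x,y=int(sys.argv[2]),int(sys.argv[3])
    o=np.hstack([cv2.resize(im[110:290,155:355],(440,396)),cv2.resize(sc[y-30:y+30,x-27:x+27],(356,396),interpolation=cv2.INTER_CUBIC)])
    cv2.imwrite(f'pics/{sys.argv[1]}.png',o[:,:,::-1])
E
python3 -m crank '[{"jaw":0,"tx":0,"ty":0,"tz":0.1,"rx":0,"ry":0,"rz":0},{"jaw":0,"tx":0,"ty":0,"tz":0.1,"rx":0,"ry":0,"rz":0},{"jaw":0,"tx":0,"ty":0,"tz":0.1,"rx":0,"ry":0,"rz":0},{"jaw":0,"tx":0,"ty":0,"tz":0.1,"rx":0,"ry":0,"rz":0},{"jaw":0,"tx":0,"ty":0,"tz":0,"rx":0,"ry":0,"rz":0}]'
python3 chk.py p4 240 222
```

```text
time_s: 5.6
eef_pos: [0.6355, 0.0191, 0.0349]
ee_rot: [3.106, -0.473, -0.001]
contact_force: [0.1, -0.1, 0.1]
grip_width: 0.0003
z [0.6356 0.019  0.035 ] F [[0.1, -0.1, 0.1], [-0.6, -0.7, -0.8]] M [-0.01  0.02  0.02] t 5.7
blue [(array([236. , 226.5]), [228, 221, 17, 12, 132])] yel [(array([342.6, 223.5]), 220)] green [(array([193.4, 169.1]), 72)]
```

View pics/p4.png

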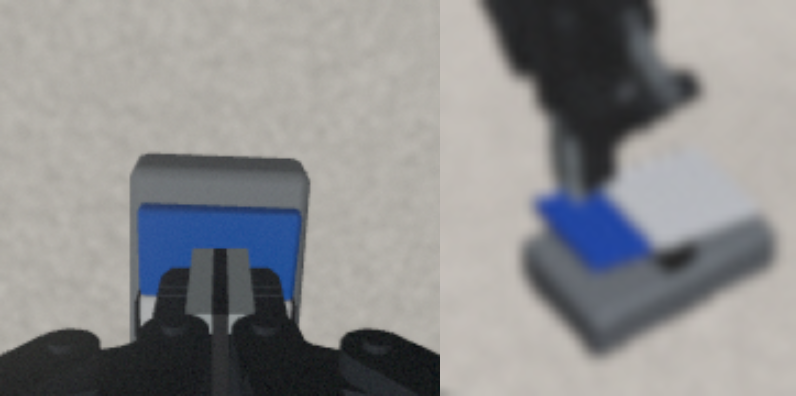

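Still no contact: the tip is just above the blue part and beginning to overlap it in the scene view. I continue.

```bash
python3 -m crank '[{"jaw":0,"tx":0,"ty":0,"tz":0.1,"rx":0,"ry":0,"rz":0},{"jaw":0,"tx":0,"ty":0,"tz":0.1,"rx":0,"ry":0,"rz":0},{"jaw":0,"tx":0,"ty":0,"tz":0.1,"rx":0,"ry":0,"rz":0},{"jaw":0,"tx":0,"ty":0,"tz":0.1,"rx":0,"ry":0,"rz":0},{"jaw":0,"tx":0,"ty":0,"tz":0.1,"rx":0,"ry":0,"rz":0}]'
python3 -m crank '[{"jaw":0,"tx":0,"ty":0,"tz":0.1,"rx":0,"ry":0,"rz":0},{"jaw":0,"tx":0,"ty":0,"tz":0.1,"rx":0,"ry":0,"rz":0},{"jaw":0,"tx":0,"ty":0,"tz":0,"rx":0,"ry":0,"rz":0},{"jaw":0,"tx":0,"ty":0,"tz":0,"rx":0,"ry":0,"rz":0},{"jaw":0,"tx":0,"ty":0,"tz":0,"rx":0,"ry":0,"rz":0}]'
python3 chk.py p5 240 222
```

```text
time_s: 6.12
eef_pos: [0.6356, 0.0191, 0.03]
ee_rot: [3.106, -0.473, -0.0]
contact_force: [0.1, -0.1, 0.4]
grip_width: 0.0
time_s: 6.53
eef_pos: [0.6356, 0.0191, 0.0282]
ee_rot: [3.106, -0.473, -0.0]
contact_force: [0.0, 0.1, -0.4]
grip_width: 0.0001
z [0.6356 0.0191 0.0282] F [[0.0, 0.1, -0.4], [-0.4, 0.1, -0.1]] M [-0.01 -0.03  0.03] t 6.63
blue [(array([236.2, 226.9]), [228, 222, 17, 11, 121])] yel [(array([342.6, 223.5]), 220)] green [(array([193.4, 169.1]), 72)]
```

View pics/p5.png

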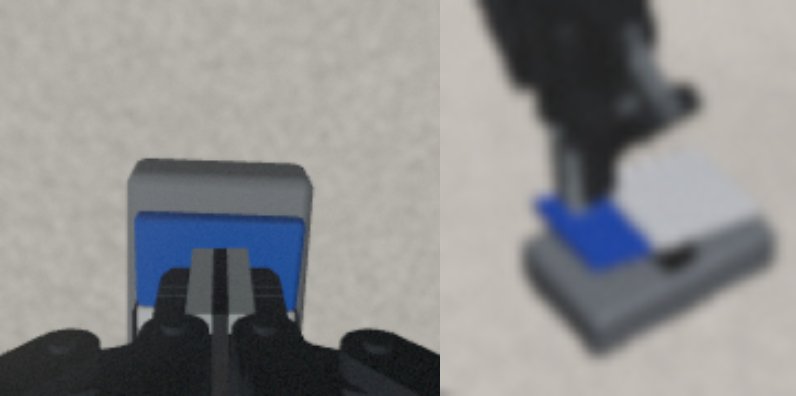

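```bash
python3 -m crank '[{"jaw":0,"tx":0,"ty":0,"tz":0.1,"rx":0,"ry":0,"rz":0},{"jaw":0,"tx":0,"ty":0,"tz":0.1,"rx":0,"ry":0,"rz":0},{"jaw":0,"tx":0,"ty":0,"tz":0.1,"rx":0,"ry":0,"rz":0},{"jaw":0,"tx":0,"ty":0,"tz":0.1,"rx":0,"ry":0,"rz":0},{"jaw":0,"tx":0,"ty":0,"tz":0,"rx":0,"ry":0,"rz":0}]'
python3 chk.py p6 240 222
```

```text
time_s: 7.05
eef_pos: [0.6354, 0.019, 0.0239]
ee_rot: [3.106, -0.473, -0.001]
contact_force: [-0.2, 0.4, 0.7]
grip_width: 0.0001
z [0.6355 0.019  0.0241] F [[-0.2, 0.4, 0.7], [0.5, 0.0, -1.3]] M [0.02 0.05 0.01] t 7.15
blue [(array([236.3, 227.1]), [228, 222, 17, 11, 114])] yel [(array([342.6, 223.5]), 220)] green [(array([193.4, 169.1]), 72)]
```

View pics/p6.png

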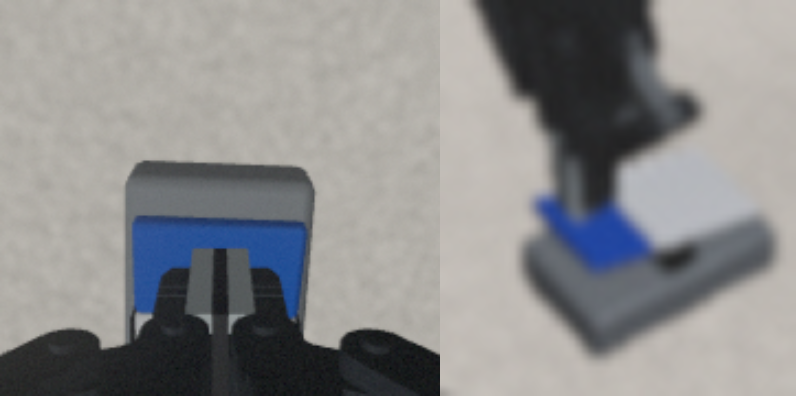

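```bash
python3 -m crank '[{"jaw":0,"tx":0,"ty":0,"tz":0.1,"rx":0,"ry":0,"rz":0},{"jaw":0,"tx":0,"ty":0,"tz":0.1,"rx":0,"ry":0,"rz":0},{"jaw":0,"tx":0,"ty":0,"tz":0.1,"rx":0,"ry":0,"rz":0},{"jaw":0,"tx":0,"ty":0,"tz":0.1,"rx":0,"ry":0,"rz":0},{"jaw":0,"tx":0,"ty":0,"tz":0,"rx":0,"ry":0,"rz":0}]'
python3 chk.py p7 240 222
```

```text
time_s: 7.57
eef_pos: [0.6354, 0.019, 0.0199]
ee_rot: [3.106, -0.473, -0.001]
contact_force: [0.1, 0.2, 0.6]
grip_width: 0.0003
z [0.6356 0.019  0.0201] F [[0.1, 0.2, 0.6], [0.2, -0.9, -0.5]] M [ 0.   -0.01 -0.03] t 7.67
blue [(array([236.5, 227.4]), [228, 222, 17, 11, 104])] yel [(array([342.6, 223.5]), 220)] green [(array([193.4, 169.1]), 72)]
```

View pics/p7.png

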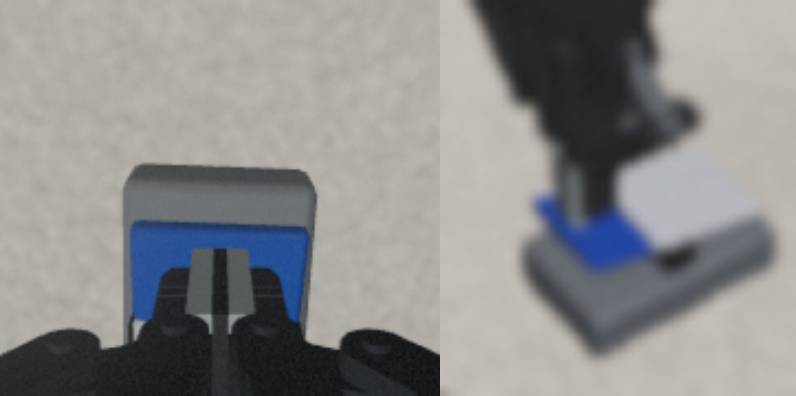

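```bash
python3 -m crank '[{"jaw":0,"tx":0,"ty":0,"tz":0.1,"rx":0,"ry":0,"rz":0},{"jaw":0,"tx":0,"ty":0,"tz":0.1,"rx":0,"ry":0,"rz":0},{"jaw":0,"tx":0,"ty":0,"tz":0.1,"rx":0,"ry":0,"rz":0},{"jaw":0,"tx":0,"ty":0,"tz":0.1,"rx":0,"ry":0,"rz":0},{"jaw":0,"tx":0,"ty":0,"tz":0,"rx":0,"ry":0,"rz":0}]'
python3 chk.py p8 240 222
```

```text
time_s: 8.08
eef_pos: [0.6355, 0.019, 0.0159]
ee_rot: [3.106, -0.473, -0.0]
contact_force: [-0.6, 0.4, -0.2]
grip_width: -0.0003
z [0.6356 0.019  0.0161] F [[-0.6, 0.4, -0.2], [0.8, -0.3, 0.6]] M [ 0.01 -0.05 -0.01] t 8.18
blue [(array([236.6, 227.8]), [228, 222, 17, 11, 95])] yel [(array([342.6, 223.5]), 220)] green [(array([193.4, 169.1]), 72)]
```

View pics/p8.png

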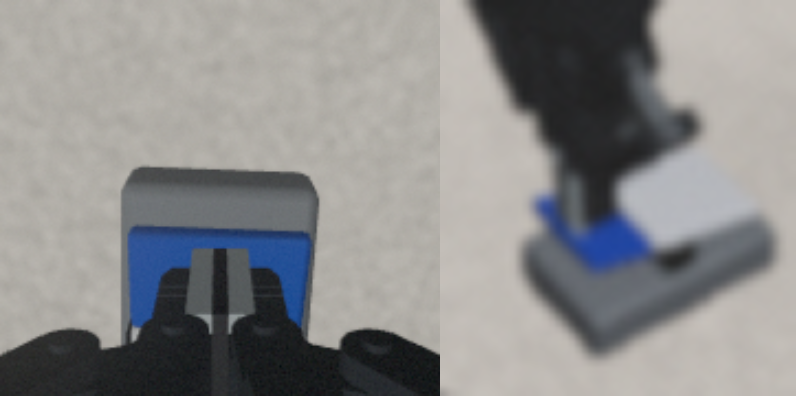

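```bash
python3 -m crank '[{"jaw":0,"tx":0,"ty":0,"tz":0.1,"rx":0,"ry":0,"rz":0},{"jaw":0,"tx":0,"ty":0,"tz":0.1,"rx":0,"ry":0,"rz":0},{"jaw":0,"tx":0,"ty":0,"tz":0.1,"rx":0,"ry":0,"rz":0},{"jaw":0,"tx":0,"ty":0,"tz":0.1,"rx":0,"ry":0,"rz":0},{"jaw":0,"tx":0,"ty":0,"tz":0,"rx":0,"ry":0,"rz":0}]'
python3 chk.py p9 240 222
```

```text
time_s: 8.6
eef_pos: [0.636, 0.019, 0.0121]
ee_rot: [-3.106, 0.473, -0.001]
contact_force: [1.4, -0.4, 1.3]
grip_width: -0.0001
z [0.6356 0.0191 0.0121] F [[1.4, -0.4, 1.3], [0.4, 0.2, 1.0]] M [-0.05 -0.16  0.02] t 8.7
blue [(array([236.4, 228.5]), [228, 223, 17, 11, 96])] yel [(array([342.6, 223.5]), 220)] green [(array([193.4, 169.1]), 72)]
```

View pics/p9.png

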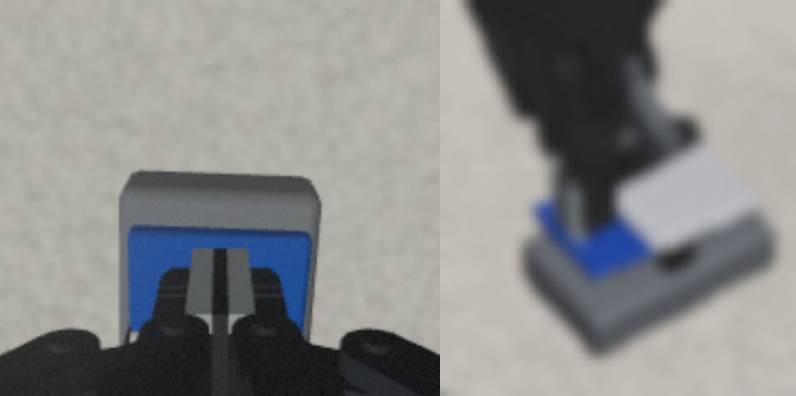

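The blue end is now moving: its corner dropped and the blob went from row 227.8 to 228.5. Contact was at a reported z of about 0.0145, so the tips are about 35 mm above the reported TCP. I push about 9–10 mm from there.

```bash
python3 -m crank '[{"jaw":0,"tx":0,"ty":0,"tz":0.1,"rx":0,"ry":0,"rz":0},{"jaw":0,"tx":0,"ty":0,"tz":0.1,"rx":0,"ry":0,"rz":0},{"jaw":0,"tx":0,"ty":0,"tz":0.1,"rx":0,"ry":0,"rz":0},{"jaw":0,"tx":0,"ty":0,"tz":0.1,"rx":0,"ry":0,"rz":0},{"jaw":0,"tx":0,"ty":0,"tz":0.1,"rx":0,"ry":0,"rz":0}]'
python3 chk.py p10 240 222
```

```text
time_s: 9.12
eef_pos: [0.6361, 0.019, 0.0072]
ee_rot: [-3.106, 0.473, -0.001]
contact_force: [2.7, -1.1, 4.3]
grip_width: -0.0002
z [0.636  0.019  0.0071] F [[2.7, -1.1, 4.3], [1.7, 0.2, 2.8]] M [-0.12 -0.44 -0.01] t 9.22
blue [(array([236.4, 229.8]), [228, 224, 17, 12, 99])] yel [(array([342.6, 223.5]), 220)] green [(array([193.4, 169.1]), 72)]
```

View pics/p10.png

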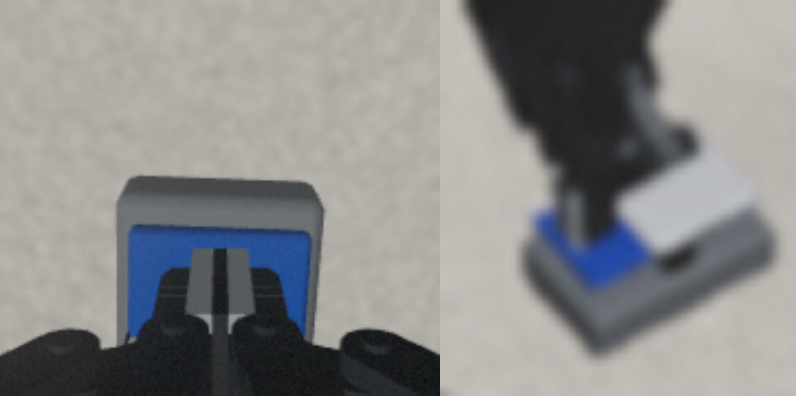

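```bash
python3 -m crank '[{"jaw":0,"tx":0,"ty":0,"tz":0.1,"rx":0,"ry":0,"rz":0},{"jaw":0,"tx":0,"ty":0,"tz":0.1,"rx":0,"ry":0,"rz":0},{"jaw":0,"tx":0,"ty":0,"tz":0.1,"rx":0,"ry":0,"rz":0},{"jaw":0,"tx":0,"ty":0,"tz":0,"rx":0,"ry":0,"rz":0},{"jaw":0,"tx":0,"ty":0,"tz":0,"rx":0,"ry":0,"rz":0}]'
python3 chk.py p11 240 222
```

```text
time_s: 9.63
eef_pos: [0.6359, 0.019, 0.0041]
ee_rot: [-3.106, 0.473, -0.001]
contact_force: [2.9, -1.1, 4.5]
grip_width: -0.0001
z [0.6359 0.019  0.0042] F [[2.9, -1.1, 4.5], [3.0, -0.8, 3.4]] M [-0.22 -0.78  0.  ] t 9.73
blue [(array([236.6, 230.9]), [228, 226, 17, 11, 104])] yel [(array([342.6, 223.5]), 220)] green [(array([193.4, 169.1]), 72)]
```

View pics/p11.png

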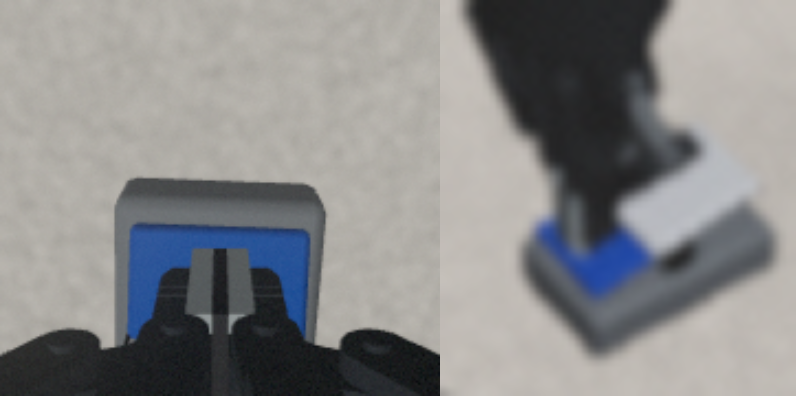

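The paddle is past level, with the white end up and the blue end down on the block side. I lift off and check.

```bash
python3 -m crank '[{"jaw":0,"tx":0,"ty":0,"tz":-0.5,"rx":0,"ry":0,"rz":0},{"jaw":0,"tx":0,"ty":0,"tz":-1.5,"rx":0,"ry":0,"rz":0},{"jaw":0,"tx":0,"ty":0,"tz":-2.5,"rx":0,"ry":0,"rz":0},{"jaw":0,"tx":0,"ty":0,"tz":-2.5,"rx":0,"ry":0,"rz":0},{"jaw":0,"tx":0,"ty":0,"tz":-2.5,"rx":0,"ry":0,"rz":0}]'
python3 -m crank '[{"jaw":0,"tx":-2,"ty":-2,"tz":-2,"rx":0,"ry":0,"rz":0},{"jaw":0,"tx":-2.5,"ty":-2.5,"tz":0,"rx":0,"ry":0,"rz":0},{"jaw":0,"tx":-2.5,"ty":-2.5,"tz":0,"rx":0,"ry":0,"rz":0},{"jaw":0,"tx":-2.5,"ty":-2.5,"tz":0,"rx":0,"ry":0,"rz":0},{"jaw":0,"tx":-2.5,"ty":-2.5,"tz":0,"rx":0,"ry":0,"rz":0}]'
python3 - <<'E'
from h import *
go([.455,.246,.12])
T=eyes.read_camera('top');S=eyes.read_camera('scene')
cr=lambda im,x,y:cv2.resize(im[y-25:y+25,x-33:x+33],(396,300),interpolation=cv2.INTER_CUBIC)
o=np.hstack([cr(T,247,170),cr(S,244,230)]);cv2.imwrite('pics/crop1.png',o[:,:,::-1])
s=robot.state();im=eyes.read_camera('wrist');cv2.imwrite('pics/w5.png',im[:,:,::-1])
c=cam('wrist',s);np.save('w5.npy',np.r_[s['eef_pos'],s['ee_rot']])
for b in blobs(im,'yellow',None,60)[0]: print(b,plane(c,b[0],.045),tri((c,b[0]),(cam('top'),(185.,211.5))))
E
```

```text
time_s: 10.15
eef_pos: [0.6336, 0.0194, 0.0995]
ee_rot: [3.105, -0.472, -0.006]
contact_force: [1.1, 0.9, 0.6]
grip_width: -0.0004
time_s: 10.57
eef_pos: [0.5541, 0.1704, 0.119]
ee_rot: [3.105, -0.473, -0.004]
contact_force: [0.7, 0.3, 0.1]
grip_width: 0.0001
tcp [0.5541 0.1704 0.119 ] tool d cm [-11.72  -4.27  -0.07] xaxis [ 0.955 -0.298 -0.003] yaxis [-0.298 -0.955  0.001] z [-0.003 -0.    -1.   ] t 10.57 F [0.69 0.31 0.1 ]
```

View pics/crop1.png

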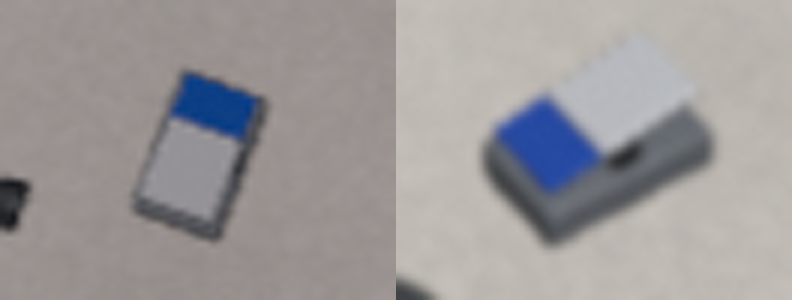

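View pics/w5.png

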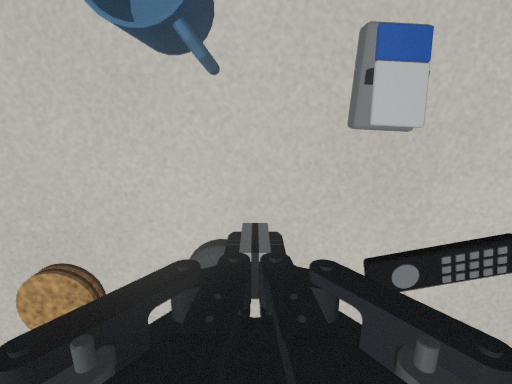

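The pictures show the blue end down and the white end up, with the block where it stood. Now I move behind the puck to re-measure the yellow cap.

```bash
python3 -m crank '[{"jaw":0,"tx":-2.9,"ty":-0.9,"tz":0,"rx":0,"ry":0,"rz":0},{"jaw":0,"tx":-2.9,"ty":-0.9,"tz":0,"rx":0,"ry":0,"rz":0},{"jaw":0,"tx":-2.9,"ty":-0.9,"tz":0,"rx":0,"ry":0,"rz":0},{"jaw":0,"tx":-2.9,"ty":-0.9,"tz":0,"rx":0,"ry":0,"rz":0},{"jaw":0,"tx":-2,"ty":0,"tz":0,"rx":0,"ry":0,"rz":0}]'
python3 -m crank '[{"jaw":0,"tx":0,"ty":0,"tz":0,"rx":0,"ry":0,"rz":0},{"jaw":0,"tx":0,"ty":0,"tz":0,"rx":0,"ry":0,"rz":0},{"jaw":0,"tx":0,"ty":0,"tz":0,"rx":0,"ry":0,"rz":0},{"jaw":0,"tx":0,"ty":0,"tz":0,"rx":0,"ry":0,"rz":0},{"jaw":0,"tx":0,"ty":0,"tz":0,"rx":0,"ry":0,"rz":0}]'
python3 - <<'E'
from h import *
go([.455,.246,.08])
s=robot.state();im=eyes.read_camera('wrist');cv2.imwrite('pics/w6.png',im[:,:,::-1])
c=cam('wrist',s)
for b in blobs(im,'yellow',None,60)[0]: print(b,plane(c,b[0],.045),tri((c,b[0]),(cam('top'),(185.,211.5))))
E
```

```text
time_s: 11.13
eef_pos: [0.4353, 0.245, 0.1189]
ee_rot: [3.105, -0.471, -0.003]
contact_force: [0.9, -0.5, 1.1]
grip_width: 0.0003
time_s: 11.55
eef_pos: [0.4387, 0.2433, 0.1191]
ee_rot: [3.105, -0.476, 0.0]
contact_force: [-0.4, 0.1, 0.2]
grip_width: 0.0001
tcp [0.4387 0.2433 0.1191] tool d cm [ 1.48 -0.75  3.91] xaxis [ 0.954 -0.299  0.   ] yaxis [-0.299 -0.954  0.   ] z [ 0. -0. -1.] t 11.55 F [-0.42  0.05  0.19]
(array([248.2, 170.5]), [225, 147, 47, 48, 1784]) [0.4553347  0.24399935 0.045     ] (array([0.45441452, 0.2449136 , 0.04135861]), np.float64(0.0006640187647091993))
```

View pics/w6.png

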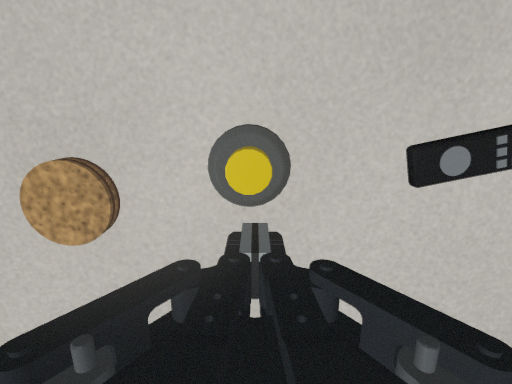

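The cap is at (248,170), about 42 mm across, at (0.455, 0.2445); the top, scene and wrist views agree to about 2 mm. I expect contact at a reported z of about 0.009, and descend to 0.018 first.

```bash
python3 -m crank '[{"jaw":0,"tx":0.8,"ty":-0.3,"tz":1,"rx":0,"ry":0,"rz":0},{"jaw":0,"tx":0.7,"ty":-0.3,"tz":2.5,"rx":0,"ry":0,"rz":0},{"jaw":0,"tx":0,"ty":0,"tz":3,"rx":0,"ry":0,"rz":0},{"jaw":0,"tx":0,"ty":0,"tz":2.5,"rx":0,"ry":0,"rz":0},{"jaw":0,"tx":0,"ty":0,"tz":0.9,"rx":0,"ry":0,"rz":0}]'
python3 -m crank '[{"jaw":0,"tx":0,"ty":0,"tz":0,"rx":0,"ry":0,"rz":0},{"jaw":0,"tx":0,"ty":0,"tz":0,"rx":0,"ry":0,"rz":0},{"jaw":0,"tx":0,"ty":0,"tz":0,"rx":0,"ry":0,"rz":0},{"jaw":0,"tx":0,"ty":0,"tz":0,"rx":0,"ry":0,"rz":0},{"jaw":0,"tx":0,"ty":0,"tz":0,"rx":0,"ry":0,"rz":0}]'
python3 chk.py q1 342 220;python3 -c "
from h import *
go([.455,.2445,.01])"
```

```text
time_s: 12.02
eef_pos: [0.4533, 0.2444, 0.0166]
ee_rot: [3.103, -0.473, -0.004]
contact_force: [0.0, 0.6, 0.1]
grip_width: -0.0004
time_s: 12.43
eef_pos: [0.4544, 0.2459, 0.0213]
ee_rot: [-3.104, 0.473, -0.002]
contact_force: [0.4, -1.3, -0.4]
grip_width: -0.0001
z [0.4542 0.2458 0.0211] F [[0.4, -1.3, -0.4], [-1.0, -1.1, -0.0]] M [ 0.04 -0.03  0.  ] t 12.53
blue [(array([235.9, 229.1]), [228, 222, 17, 15, 152])] yel [(array([342.5, 224.1]), 200)] green [(array([193.4, 169.1]), 72)]
tcp [0.4542 0.2458 0.0211] tool d cm [0.12 0.1  1.11] xaxis [ 0.955 -0.297  0.001] yaxis [-0.297 -0.955 -0.001] z [ 0.001  0.001 -1.   ] t 12.53 F [-1.01 -1.11 -0.01]
```

View pics/q1.png

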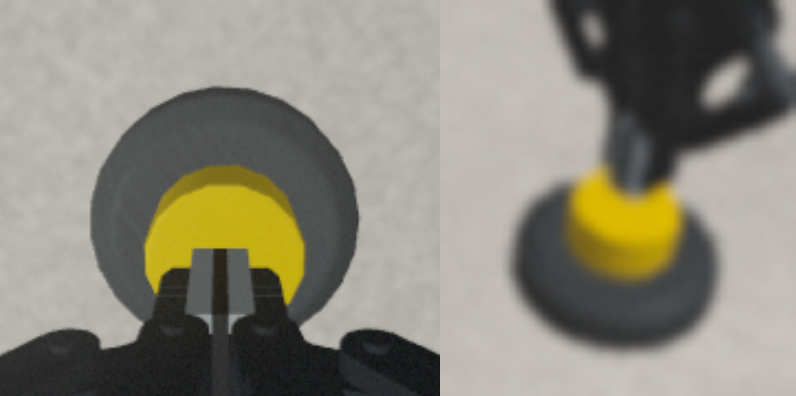

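The tips are over the yellow cap, about 12 mm above it. I go down with small steps.

```bash
python3 -m crank '[{"jaw":0,"tx":0.1,"ty":0.1,"tz":0.2,"rx":0,"ry":0,"rz":0},{"jaw":0,"tx":0,"ty":0,"tz":0.2,"rx":0,"ry":0,"rz":0},{"jaw":0,"tx":0,"ty":0,"tz":0.2,"rx":0,"ry":0,"rz":0},{"jaw":0,"tx":0,"ty":0,"tz":0.2,"rx":0,"ry":0,"rz":0},{"jaw":0,"tx":0,"ty":0,"tz":0.2,"rx":0,"ry":0,"rz":0}]'
python3 -m crank '[{"jaw":0,"tx":0,"ty":0,"tz":0.1,"rx":0,"ry":0,"rz":0},{"jaw":0,"tx":0,"ty":0,"tz":0.1,"rx":0,"ry":0,"rz":0},{"jaw":0,"tx":0,"ty":0,"tz":0.1,"rx":0,"ry":0,"rz":0},{"jaw":0,"tx":0,"ty":0,"tz":0,"rx":0,"ry":0,"rz":0},{"jaw":0,"tx":0,"ty":0,"tz":0,"rx":0,"ry":0,"rz":0}]'
python3 chk.py q2 342 220
```

```text
time_s: 12.95
eef_pos: [0.4543, 0.2442, 0.0099]
ee_rot: [3.106, -0.473, -0.0]
contact_force: [-1.0, 0.2, 2.4]
grip_width: -0.0004
time_s: 13.37
eef_pos: [0.4544, 0.2442, 0.007]
ee_rot: [3.106, -0.473, -0.0]
contact_force: [0.2, -0.7, 0.4]
grip_width: -0.0002
z [0.4544 0.2442 0.0071] F [[0.2, -0.7, 0.4], [-0.4, -0.3, -0.8]] M [-0.07  0.01 -0.02] t 13.47
blue [(array([235.9, 229. ]), [228, 222, 17, 15, 151])] yel [(array([342.3, 225.2]), 161)] green [(array([193.4, 169.1]), 71)]
```

View pics/q2.png

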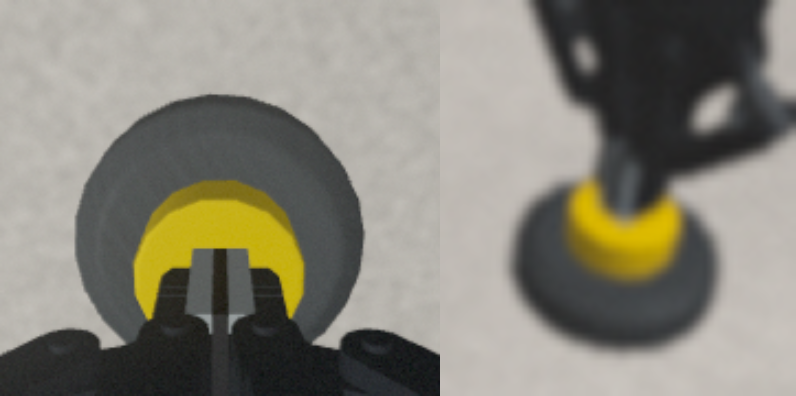

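Near contact at reported z 0.007: the tip is at the cap's centre, there is no force yet, and the cap is still up. I go on in 1 mm rows.

```bash
python3 -m crank '[{"jaw":0,"tx":0,"ty":0,"tz":0.1,"rx":0,"ry":0,"rz":0},{"jaw":0,"tx":0,"ty":0,"tz":0.1,"rx":0,"ry":0,"rz":0},{"jaw":0,"tx":0,"ty":0,"tz":0.1,"rx":0,"ry":0,"rz":0},{"jaw":0,"tx":0,"ty":0,"tz":0.1,"rx":0,"ry":0,"rz":0},{"jaw":0,"tx":0,"ty":0,"tz":0.1,"rx":0,"ry":0,"rz":0}]'
python3 chk.py q3 342 220
```

```text
time_s: 13.88
eef_pos: [0.4544, 0.2442, 0.0021]
ee_rot: [-3.106, 0.473, -0.0]
contact_force: [-1.0, 0.2, 4.4]
grip_width: 0.0001
z [0.4544 0.2442 0.002 ] F [[-1.0, 0.2, 4.4], [-0.2, 0.0, -0.3]] M [-0.04  0.02  0.  ] t 13.98
blue [(array([235.9, 229.1]), [228, 222, 17, 15, 152])] yel [(array([341.9, 225.6]), 144)] green [(array([193.4, 169.1]), 71)]
```

View pics/q3.png

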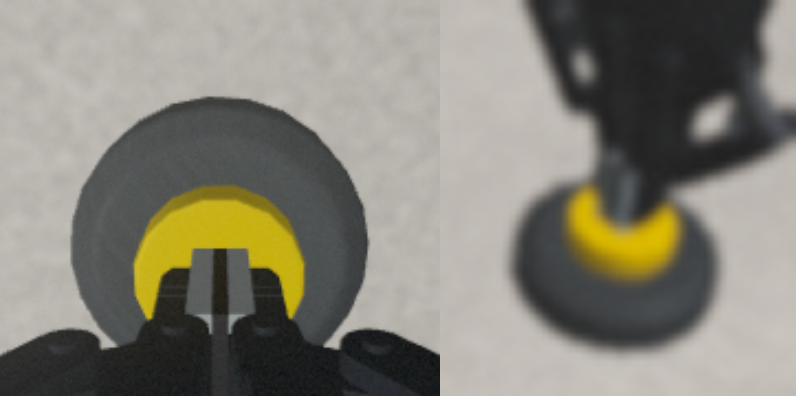

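```bash
python3 -m crank '[{"jaw":0,"tx":0,"ty":0,"tz":0.1,"rx":0,"ry":0,"rz":0},{"jaw":0,"tx":0,"ty":0,"tz":0.1,"rx":0,"ry":0,"rz":0},{"jaw":0,"tx":0,"ty":0,"tz":0.1,"rx":0,"ry":0,"rz":0},{"jaw":0,"tx":0,"ty":0,"tz":0.1,"rx":0,"ry":0,"rz":0},{"jaw":0,"tx":0,"ty":0,"tz":0.1,"rx":0,"ry":0,"rz":0}]'
python3 chk.py q4 342 220
```

```text
time_s: 14.4
eef_pos: [0.4544, 0.2442, -0.0029]
ee_rot: [-3.106, 0.473, -0.0]
contact_force: [-0.1, -0.6, 5.7]
grip_width: -0.0001
z [ 0.4545  0.2442 -0.003 ] F [[-0.1, -0.6, 5.7], [-0.3, 0.1, 3.0]] M [0.04 0.01 0.02] t 14.5
blue [(array([235.9, 229.1]), [228, 222, 17, 15, 152])] yel [(array([341.9, 226.3]), 125)] green [(array([193.5, 169.1]), 71)]
```

View pics/q4.png

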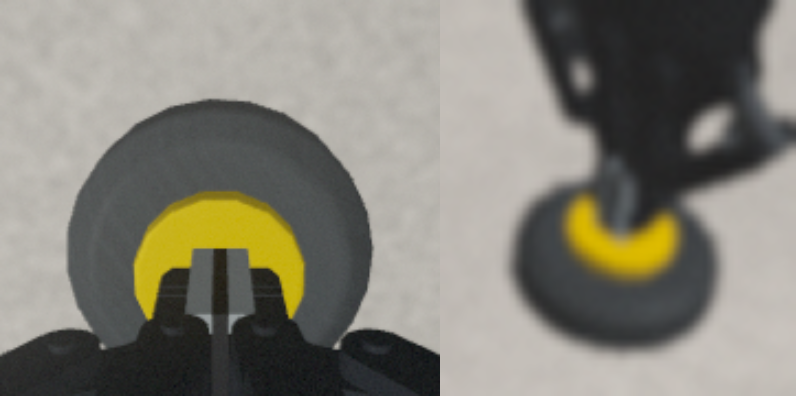

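```bash
python3 -m crank '[{"jaw":0,"tx":0,"ty":0,"tz":0.1,"rx":0,"ry":0,"rz":0},{"jaw":0,"tx":0,"ty":0,"tz":0,"rx":0,"ry":0,"rz":0},{"jaw":0,"tx":0,"ty":0,"tz":-0.5,"rx":0,"ry":0,"rz":0},{"jaw":0,"tx":0,"ty":0,"tz":-1.5,"rx":0,"ry":0,"rz":0},{"jaw":0,"tx":0,"ty":0,"tz":-3,"rx":0,"ry":0,"rz":0}]'
python3 -m crank '[{"jaw":0,"tx":0,"ty":0,"tz":-3,"rx":0,"ry":0,"rz":0},{"jaw":0,"tx":0,"ty":0,"tz":-3,"rx":0,"ry":0,"rz":0},{"jaw":0,"tx":-1.5,"ty":2,"tz":-1,"rx":0,"ry":0,"rz":0},{"jaw":0,"tx":-1.5,"ty":3,"tz":0,"rx":0,"ry":0,"rz":0},{"jaw":0,"tx":0,"ty":0,"tz":0,"rx":0,"ry":0,"rz":0}]'
python3 chk.py q5 342 220;python3 -c "
from h import *
go([.50,-.249,.12])"
```

```text
time_s: 14.92
eef_pos: [0.4529, 0.2433, 0.0445]
ee_rot: [3.102, -0.472, -0.006]
contact_force: [0.5, 0.7, 0.0]
grip_width: 0.0002
time_s: 15.33
eef_pos: [0.406, 0.2009, 0.1169]
ee_rot: [3.102, -0.475, -0.005]
contact_force: [-1.3, -1.1, 0.3]
grip_width: 0.0001
z [0.4102 0.2046 0.1167] F [[-1.3, -1.1, 0.3], [0.8, 1.0, -0.1]] M [ 0.05 -0.06  0.  ] t 15.43
blue [(array([235.9, 229. ]), [228, 222, 17, 15, 151])] yel [(array([342.2, 224.4]), 190)] green [(array([193.4, 169.1]), 70)]
tcp [0.4102 0.2046 0.1167] tool d cm [22.11 40.61 -0.34] xaxis [ 0.954 -0.298 -0.   ] yaxis [-0.298 -0.954  0.   ] z [-0.  0. -1.] t 15.43 F [ 0.78  0.98 -0.14]
```

View pics/q5.png

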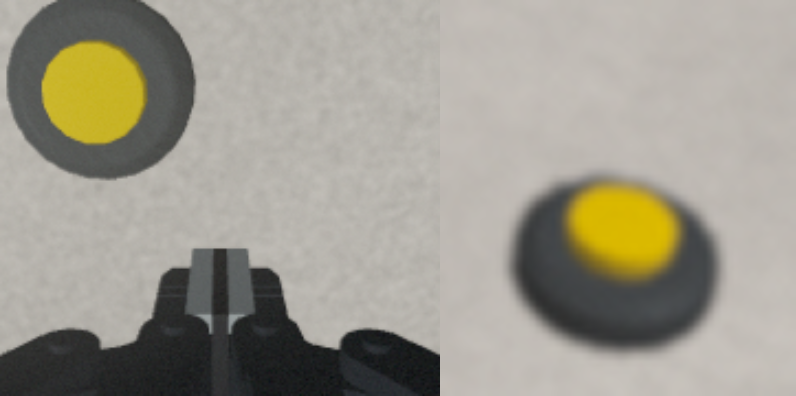

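The cap stays well in after release, with only a thin rim left; the puck itself has not visibly moved. I check the depth in numbers and carry on to the handset.

```bash
python3 - <<'E'
from h import *
s=robot.state();im=eyes.read_camera('wrist');sc=eyes.read_camera('scene');t=eyes.read_camera('top')
c=cam('wrist',s)
b=blobs(im,'yellow',None,60)[0][0];bs=blobs(sc,'yellow',(322,208,362,246))[0];bt=blobs(t,'yellow',(172,198,202,226))[0]
print(b,bs,bt)
print(tri((c,b[0]),(cam('scene'),bs[0][0])),tri((c,b[0]),(cam('top'),bt[0][0])))
E
python3 -m crank '[{"jaw":0,"tx":1.8,"ty":3.1,"tz":0,"rx":0,"ry":0,"rz":0},{"jaw":0,"tx":1.7,"ty":3.3,"tz":0,"rx":0,"ry":0,"rz":0},{"jaw":0,"tx":1.7,"ty":3.3,"tz":0,"rx":0,"ry":0,"rz":0},{"jaw":0,"tx":1.6,"ty":3.3,"tz":0,"rx":0,"ry":0,"rz":0},{"jaw":0,"tx":1.6,"ty":3.3,"tz":0,"rx":0,"ry":0,"rz":0}]'
python3 -m crank '[{"jaw":0,"tx":1.6,"ty":3.3,"tz":0,"rx":0,"ry":0,"rz":0},{"jaw":0,"tx":1.6,"ty":3.3,"tz":0,"rx":0,"ry":0,"rz":0},{"jaw":0,"tx":1.6,"ty":3.3,"tz":0,"rx":0,"ry":0,"rz":0},{"jaw":0,"tx":1.6,"ty":3.3,"tz":0,"rx":0,"ry":0,"rz":0},{"jaw":0,"tx":1.6,"ty":3.3,"tz":0,"rx":0,"ry":0,"rz":0}]'
python3 -c "
from h import *
go([.48,-.249,.12])"
```

```text
(array([199.8, 152.8]), [176, 130, 48, 47, 1740]) [(array([342.2, 224.4]), [334, 218, 17, 14, 190])] []
time_s: 16.0
eef_pos: [0.4434, 0.0235, 0.1158]
ee_rot: [3.106, -0.471, -0.0]
contact_force: [1.5, 0.6, 0.6]
grip_width: -0.0
time_s: 16.42
eef_pos: [0.4706, -0.1585, 0.1157]
ee_rot: [-3.106, 0.472, 0.0]
contact_force: [0.3, 0.6, 0.1]
grip_width: 0.0004
tcp [ 0.4706 -0.1585  0.1157] tool d cm [ 3.59  8.37 -0.43] xaxis [ 0.955 -0.297 -0.   ] yaxis [-0.297 -0.955 -0.   ] z [-0.  0. -1.] t 16.42 F [0.28 0.58 0.07]Traceback (most recent call last):
  File "<stdin>", line 6, in <module>
IndexError: list index out of range
```

The yellow blob's top edge in the scene view went from row 216 to 218, roughly 8–10 mm down. The top view was blocked by the arm.

```bash
python3 -m crank '[{"jaw":0,"tx":1.2,"ty":2.8,"tz":0,"rx":0,"ry":0,"rz":0},{"jaw":0,"tx":1.2,"ty":2.8,"tz":0,"rx":0,"ry":0,"rz":0},{"jaw":0,"tx":0.9,"ty":2.2,"tz":0,"rx":0,"ry":0,"rz":0},{"jaw":0,"tx":0,"ty":0,"tz":0,"rx":0,"ry":0,"rz":0},{"jaw":0,"tx":0,"ty":0,"tz":0,"rx":0,"ry":0,"rz":0}]'
python3 - <<'E'
from h import *
go([.50,-.249,.02])
s=robot.state();im=eyes.read_camera('wrist');cv2.imwrite('pics/w7.png',im[:,:,::-1])
c=cam('wrist',s)
for k,p in(('green',(324.9,199.2)),('red',(304.9,201.9))):
  for b in blobs(im,k,None,100)[0]: print(k,b,plane(c,b[0],.045),tri((c,b[0]),(cam('top'),p)))
t=eyes.read_camera('top');print(blobs(t,'yellow',(172,198,202,226))[0])
E
```

```text
time_s: 16.83
eef_pos: [0.4784, -0.2423, 0.1155]
ee_rot: [3.105, -0.477, -0.001]
contact_force: [1.0, 0.6, -0.3]
grip_width: -0.0001
tcp [ 0.4784 -0.2423  0.1155] tool d cm [ 2.27 -0.01  9.55] xaxis [ 0.954 -0.3   -0.   ] yaxis [-0.3   -0.954  0.   ] z [-0. -0. -1.] t 16.83 F [ 0.98  0.63 -0.28]
green (array([254.2, 160.9]), [238, 144, 33, 35, 878]) [ 0.50230088 -0.24959846  0.045     ] (array([ 0.50137503, -0.24907127,  0.03802021]), np.float64(0.0002299218250217918))
red (array([488.3, 168.3]), [459, 81, 53, 165, 7451]) [ 0.43288578 -0.44722157  0.045     ] (array([ 0.50979472, -0.18565057,  0.32457379]), np.float64(0.06726357381816533))
red (array([459.4, 161.2]), [451, 89, 19, 149, 1059]) [ 0.44713983 -0.42334116  0.045     ] (array([ 0.50871835, -0.18728668,  0.32566494]), np.float64(0.06775363487332713))
red (array([185.7, 193.5]), [168, 177, 36, 34, 912]) [ 0.49250852 -0.1806559   0.045     ] (array([ 0.49122858, -0.17786971,  0.03706807]), np.float64(0.0003117174956670775))
[(array([185.7, 211.6]), [180, 206, 13, 12, 127])]
```

View pics/w7.png

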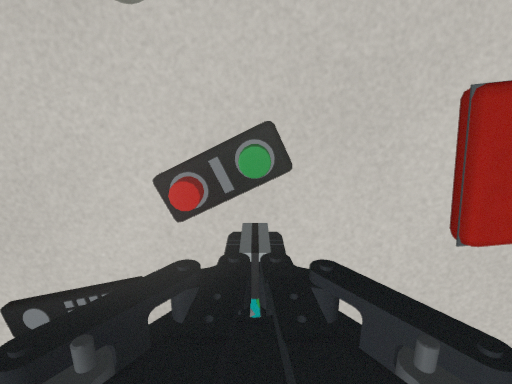

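The black handset is at (223,172) with green at (254,161) and red at (186,193), giving green at (0.502, −0.249). This agrees with the first measurement within 1–2 mm. I descend above it.

```bash
python3 -m crank '[{"jaw":0,"tx":1.3,"ty":0,"tz":1,"rx":0,"ry":0,"rz":0},{"jaw":0,"tx":1.2,"ty":-0.1,"tz":2.5,"rx":0,"ry":0,"rz":0},{"jaw":0,"tx":0,"ty":0,"tz":3,"rx":0,"ry":0,"rz":0},{"jaw":0,"tx":0,"ty":0,"tz":2.5,"rx":0,"ry":0,"rz":0},{"jaw":0,"tx":0,"ty":0,"tz":0.6,"rx":0,"ry":0,"rz":0}]'
python3 -m crank '[{"jaw":0,"tx":0,"ty":0,"tz":0,"rx":0,"ry":0,"rz":0},{"jaw":0,"tx":0,"ty":0,"tz":0,"rx":0,"ry":0,"rz":0},{"jaw":0,"tx":0,"ty":0,"tz":0,"rx":0,"ry":0,"rz":0},{"jaw":0,"tx":0,"ty":0,"tz":0,"rx":0,"ry":0,"rz":0},{"jaw":0,"tx":0,"ty":0,"tz":0,"rx":0,"ry":0,"rz":0}]'
python3 chk.py r1 202 170;python3 -c "
from h import *
go([.502,-.249,.006])"
```

```text
time_s: 17.35
eef_pos: [0.5011, -0.2446, 0.0169]
ee_rot: [-3.105, 0.468, 0.007]
contact_force: [0.0, -0.0, -0.6]
grip_width: -0.0002
time_s: 17.77
eef_pos: [0.503, -0.2476, 0.0215]
ee_rot: [3.105, -0.473, 0.003]
contact_force: [0.6, -0.1, -0.6]
grip_width: -0.0
z [ 0.5027 -0.2476  0.0211] F [[0.6, -0.1, -0.6], [-0.3, 0.0, 0.8]] M [-0.01 -0.02  0.02] t 17.87
blue [(array([235.9, 229.1]), [228, 222, 17, 15, 152])] yel [(array([342.2, 224.4]), 190)] green [(array([193.5, 169. ]), 74)]
tcp [ 0.5027 -0.2476  0.0211] tool d cm [-0.03  0.16  1.51] xaxis [ 0.955 -0.298  0.001] yaxis [-0.298 -0.955  0.   ] z [ 0.001 -0.001 -1.   ] t 17.87 F [-0.31  0.    0.81]
```

View pics/r1.png

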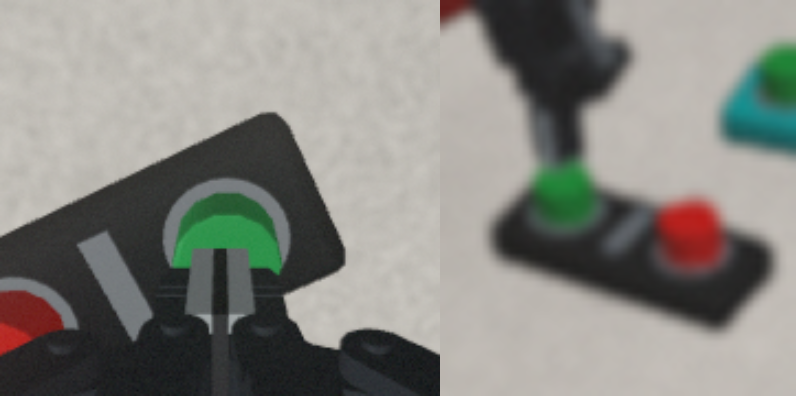

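The tips are centred above the green button, and the linkage is well above and clear of the red one. I go down.

```bash
python3 -m crank '[{"jaw":0,"tx":0,"ty":0.1,"tz":0.3,"rx":0,"ry":0,"rz":0},{"jaw":0,"tx":0,"ty":0,"tz":0.3,"rx":0,"ry":0,"rz":0},{"jaw":0,"tx":0,"ty":0,"tz":0.3,"rx":0,"ry":0,"rz":0},{"jaw":0,"tx":0,"ty":0,"tz":0.3,"rx":0,"ry":0,"rz":0},{"jaw":0,"tx":0,"ty":0,"tz":0.1,"rx":0,"ry":0,"rz":0}]'
python3 -m crank '[{"jaw":0,"tx":0,"ty":0,"tz":0.1,"rx":0,"ry":0,"rz":0},{"jaw":0,"tx":0,"ty":0,"tz":0.1,"rx":0,"ry":0,"rz":0},{"jaw":0,"tx":0,"ty":0,"tz":0.1,"rx":0,"ry":0,"rz":0},{"jaw":0,"tx":0,"ty":0,"tz":0.1,"rx":0,"ry":0,"rz":0},{"jaw":0,"tx":0,"ty":0,"tz":0.1,"rx":0,"ry":0,"rz":0}]'
python3 chk.py r2 202 170
```

```text
time_s: 18.28
eef_pos: [0.5019, -0.2484, 0.0067]
ee_rot: [3.106, -0.473, -0.001]
contact_force: [0.5, 0.1, 3.1]
grip_width: 0.0001
time_s: 18.7
eef_pos: [0.502, -0.2484, 0.0022]
ee_rot: [3.106, -0.473, 0.0]
contact_force: [-0.5, -0.7, 4.1]
grip_width: 0.0003
z [ 0.5019 -0.2484  0.002 ] F [[-0.5, -0.7, 4.1], [0.1, -1.4, 2.2]] M [-0.23  0.11 -0.04] t 18.8
blue [(array([235.9, 229.1]), [228, 222, 17, 15, 152])] yel [(array([342.2, 224.4]), 190)] green [(array([193.5, 170.8]), 42)]
```

View pics/r2.png

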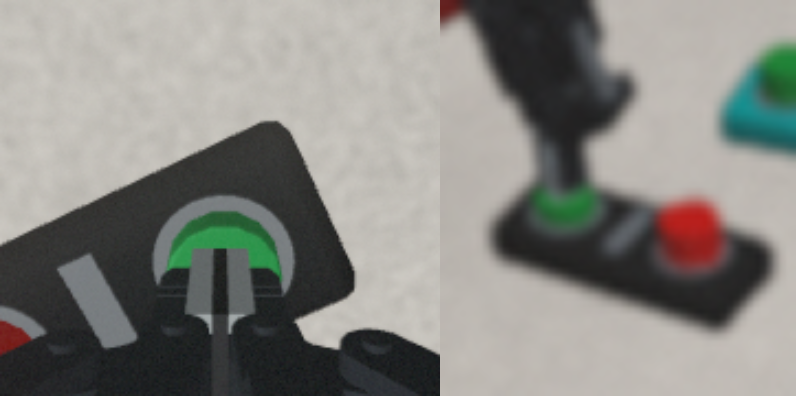

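Green is sinking with about 4 N and red is untouched. About 4–5 mm more.

```bash
python3 -m crank '[{"jaw":0,"tx":0,"ty":0,"tz":0.1,"rx":0,"ry":0,"rz":0},{"jaw":0,"tx":0,"ty":0,"tz":0.1,"rx":0,"ry":0,"rz":0},{"jaw":0,"tx":0,"ty":0,"tz":0.1,"rx":0,"ry":0,"rz":0},{"jaw":0,"tx":0,"ty":0,"tz":0.1,"rx":0,"ry":0,"rz":0},{"jaw":0,"tx":0,"ty":0,"tz":0.1,"rx":0,"ry":0,"rz":0}]'
python3 -m crank '[{"jaw":0,"tx":0,"ty":0,"tz":0.1,"rx":0,"ry":0,"rz":0},{"jaw":0,"tx":0,"ty":0,"tz":0,"rx":0,"ry":0,"rz":0},{"jaw":0,"tx":0,"ty":0,"tz":-0.5,"rx":0,"ry":0,"rz":0},{"jaw":0,"tx":0,"ty":0,"tz":-1.5,"rx":0,"ry":0,"rz":0},{"jaw":0,"tx":0,"ty":0,"tz":-3,"rx":0,"ry":0,"rz":0}]'
python3 -m crank '[{"jaw":0,"tx":0,"ty":0,"tz":-3,"rx":0,"ry":0,"rz":0},{"jaw":0,"tx":0,"ty":0,"tz":-3,"rx":0,"ry":0,"rz":0},{"jaw":0,"tx":-1.5,"ty":2,"tz":-3,"rx":0,"ry":0,"rz":0},{"jaw":0,"tx":-1.5,"ty":2,"tz":0,"rx":0,"ry":0,"rz":0},{"jaw":0,"tx":0,"ty":0,"tz":0,"rx":0,"ry":0,"rz":0}]'
python3 - <<'E'
from h import *
T=eyes.read_camera('top');S=eyes.read_camera('scene');W=eyes.read_camera('wrist')
for im,n in((T,'top'),(S,'scene'),(W,'wrist')): cv2.imwrite(f'pics/end_{n}.png',im[:,:,::-1])
cr=lambda im,x,y:cv2.resize(im[y-25:y+25,x-33:x+33],(264,200),interpolation=cv2.INTER_CUBIC)
o=np.vstack([np.hstack([cr(S,204,177),cr(S,244,230),cr(S,342,225)]),np.hstack([cr(T,314,202),cr(T,247,170),cr(T,186,212)])])
cv2.imwrite('pics/end_crop.png',o[:,:,::-1])
for k,a,b in(('blue',(235,150,262,188),(222,212,268,248)),('yellow',(172,198,202,226),(322,208,362,246)),('green',(292,190,336,214),(180,160,228,190)),('red',(292,190,336,214),(180,160,228,190))):
  print(k,blobs(T,k,a)[0],blobs(S,k,b)[0])
a0=cv2.imread('pics/top0.png')[:,:,::-1].astype(int);d=np.abs(a0-T).max(2)>40
n,l,s,c=cv2.connectedComponentsWithStats(d.astype('uint8'));print([s[i].tolist() for i in range(1,n) if s[i,4]>8])
E
```

```text
time_s: 19.22
eef_pos: [0.502, -0.2484, -0.0028]
ee_rot: [3.106, -0.473, 0.0]
contact_force: [-0.0, -0.3, 6.3]
grip_width: -0.0
time_s: 19.63
eef_pos: [0.5004, -0.2472, 0.0443]
ee_rot: [-3.105, 0.472, 0.008]
contact_force: [0.9, -0.4, 0.6]
grip_width: -0.0002
time_s: 20.05
eef_pos: [0.4582, -0.2806, 0.1382]
ee_rot: [3.103, -0.479, 0.001]
contact_force: [-0.9, -0.1, -0.9]
grip_width: 0.0
blue [(array([249.3, 162.2]), [243, 157, 14, 11, 98])] [(array([235.9, 229.1]), [228, 222, 17, 15, 152])]
yellow [(array([185.7, 211.6]), [180, 206, 13, 12, 127])] [(array([342.2, 224.4]), [334, 218, 17, 14, 190])]
green [(array([324.4, 199.5]), [321, 196, 8, 8, 56])] [(array([193.5, 170.2]), [189, 167, 10, 7, 55])]
red [(array([304.9, 201.9]), [301, 198, 9, 9, 64])] [(array([212.5, 175.1]), [208, 171, 10, 10, 68])]
[[286, 169, 139, 193, 9646], [470, 269, 42, 27, 584], [492, 286, 4, 4, 10], [250, 338, 12, 7, 62], [234, 341, 16, 16, 129], [220, 346, 10, 19, 77], [496, 348, 16, 5, 32], [312, 350, 186, 34, 3351], [270, 352, 14, 3, 24], [286, 355, 11, 2, 11], [259, 356, 9, 23, 28], [298, 357, 11, 3, 14], [221, 359, 11, 25, 106], [372, 363, 11, 1, 11], [270, 366, 15, 18, 36], [503, 379, 9, 5, 26]]
```

View pics/end_crop.png

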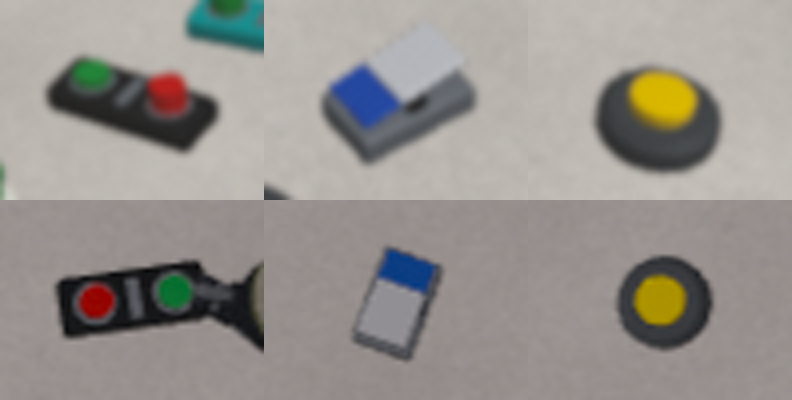

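View pics/end_scene.png

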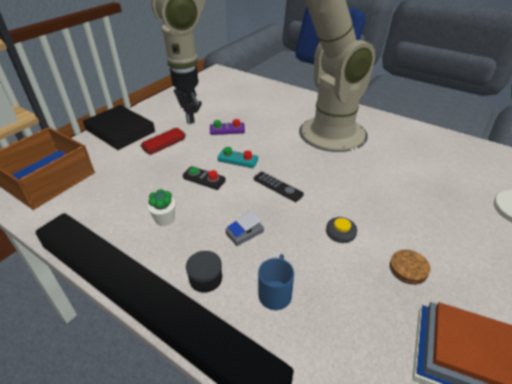

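All three controls are down, red is up at its first pixels, and nothing else has moved. The arm is clear, so I hand in.

```bash
python3 -m crank '[{"jaw":0,"tx":0,"ty":0,"tz":-1,"rx":0,"ry":0,"rz":0},{"jaw":0,"tx":0,"ty":0,"tz":0,"rx":0,"ry":0,"rz":0},{"jaw":0,"tx":0,"ty":0,"tz":0,"rx":0,"ry":0,"rz":0},{"jaw":0,"tx":0,"ty":0,"tz":0,"rx":0,"ry":0,"rz":0},{"jaw":0,"tx":0,"ty":0,"tz":0,"rx":0,"ry":0,"rz":0}]'
python3 -c "
from rig import robot
print(robot.hand_in())"
```

```text
time_s: 20.62
eef_pos: [0.4616, -0.2772, 0.1459]
ee_rot: [-3.106, 0.472, 0.001]
contact_force: [0.6, -0.0, -0.3]
grip_width: -0.0001
the job is handed in; nothing more can be done
None
```

I tapped the blind's blue end down, then pressed the yellow cap, then the green button of the black handset, and handed the job in at about 20.6 s. The highest forces I read at the ends of moves were about 5 to 6 N.

**Last checks:** the final pictures show the blue end down with the white end up, and the yellow cap and green button well in and staying there. The red button is up at its first pixels. The three controls and the bystanders show no movement. The arm stands clear, with the contact force back at noise level.

**What disagreed:**
- The fingertips stood about 35 to 39 mm above the reported tool position, so I found each contact by slow 1–3 mm steps, with the force and camera pictures as guide.
- Triangulated heights of the caps and the blue end came out about 2 to 13 mm below the given ones, probably because the colour blobs include side faces. The horizontal positions agreed to about 2 mm.
- One depth check of the yellow cap failed because the arm blocked the top view. I judged it from the scene view (about 8 to 10 mm in).

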